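# Clamp the sample pots in the reader and take a reading

### The arm

A 6-joint arm with a two-finger parallel gripper is mounted at the origin on the work surface. World frame = base frame: x ahead of the robot, y to its left, z up, the work surface at z = 0. Lengths are in m, angles in degrees, forces in N, time in s.
With the tool pointing down it reaches from about 0.4 to 0.825 m from the base axis. Payload 7 kg.
Tool frame: the origin (TCP) lies midway between the tips of the shut fingers; the grasp point (between the pads) lies 19 mm behind it; z points along the fingers, x is the direction in which the jaws open and shut, and the axes are right-handed (so a half turn about z gives the same grasp; the last joint's range is limited). The gripper opens to 88 mm and grips with 3 to 60 N. Pads are 19 mm wide; open, the fingers measure 130 mm over their backs; the gripper's body (78 mm by 193 mm) begins 47 mm behind the grasp point.
Start: joints at [-53.222, 20.546, 0.682, 0, -70.136, -16.507], TCP at [0.234, -0.633, 0.189] pointing down, gripper open.
Joint ranges: [-176.03, 176.03], [-82.01, 121.73], [-58.28, 71.71], [-173.87, 95.51], [-174.79, -0.11], [-173.66, 173.66]. Speed limits (degrees/s): [136.94, 136.94, 172.46, 180, 180, 180].

### API

Orientations are given as [roll, pitch, yaw] about the fixed x, y, z axes, in that order (R = Rz(yaw) Ry(pitch) Rx(roll)).
In Python, from plant import * gives the robot as it stands. The module is installed in compiled form; this text tells all that it offers.
- The arm moves only by the shell command python3 -m pendant 'ROWS' [OPENING]. ROWS is JSON, a list that holds one entry, the list of rows, each a list of 6 numbers: the shift along the world's x, y, z in mm, then the turn, a rotation vector about the world's x, y, z in degrees. A call has 1 to 10 rows; each row is the pose to reach, as a shift and turn from the pose commanded when the call began; what a row does not reach only later rows make up. A row lasts 1/8 s, in which the tool goes at most 62.5 mm and 10.7 degrees, less where a joint would pass 70% of its speed; a pose out of reach is approached as far as the arm can. A call with a gripper value outside its range is refused whole. OPENING is the closure, from -1 (fully open) to 1 (shut), set as the call begins (- or left out, the last holds). The fingers move at their own pace and stop on an object; the grip force is fixed at half the most. Time passes only in rows, so rows that repeat a pose let the fingers close. It gives the time, the measured TCP pose, the force and the opening at its end, in the units of the state.
- get_obs(): the state, without advancing time (a new reading comes with each control period).
- snapshot(name): name is "side" or "top"; returns a dict with "pixels" (420x560x3 uint8, red, green, blue), "depth" (420x560 float32, m along the optical axis (not along the pixel's ray), 0 where there is no reading), "fx", "fy", "cx", "cy" (pixels), "pose" (4x4, takes a point from camera to world coordinates). Camera axes: x right, y down, z forward; pixel columns grow to the right and rows downward; lengths in m; the calibration is good to about 2 mm. A picture is of the moment at which its call begins.
- close_job(): hands the job in, once; it reports no verdict.
The state is a dict: "clock": time; "joint_pos": joint angles; "qvel": joint speeds; "tau": joint torques, N m; "tool_pos": TCP position; "orientation": TCP orientation; "force": force on the tool from outside, world axes, zero at the start; "moment": the same for the moment, N m; "opening": finger opening in m.
Only numpy, scipy, OpenCV 4.12 (cv2) and the standard library are available. Lean on these libraries where they do the work, as an engineer would, in place of code of your own. Each camera call takes 0.05 s, during which the arm holds its last target. There are 200 camera calls.

### The job

Load every sample pot upright into the reader, one to a bay; then take the driver, and at each filled bay seat it upright and square over the clamp screw's head before the first turn and drive the screw clockwise fully home, so that its orange tab covers the pot's foot (leave the screws of empty bays loose, and turn none with bare fingers). Stand the driver back in its holder, then roll the lamp wheel on the control box until the red pointer lies in the middle of the green band. Last, swing the sprung lever to its stop and let it spring back, with the tube rack, cup and dish left where they are.

Things in the scene. Friction and masses are not known exactly. Their poses are not given: they have to be found in the camera images.
- pot_a: Sealed sample pot, orange contents: white round foot 60 mm diameter, 8 mm thick; orange round vial 30 mm diameter up to height 39 mm; blue cap 33 mm diameter up to 53 mm. About 90 g. Origin: centre of the foot's underside, z up. Stands on the table at the start; may be absent from a run.
- pot_b: Sealed sample pot, yellow contents: white round foot 60 mm diameter, 8 mm thick; yellow round vial 30 mm diameter up to height 39 mm; blue cap 33 mm diameter up to 53 mm. About 90 g. Origin: centre of the foot's underside, z up. Stands on the table at the start; may be absent from a run.
- pot_c: Sealed sample pot, red contents: white round foot 60 mm diameter, 8 mm thick; red round vial 30 mm diameter up to height 39 mm; blue cap 33 mm diameter up to 53 mm. About 90 g. Origin: centre of the foot's underside, z up. Stands on the table at the start; may be absent from a run.
- pot_d: Sealed sample pot, brown contents: white round foot 60 mm diameter, 8 mm thick; brown round vial 30 mm diameter up to height 39 mm; blue cap 33 mm diameter up to 53 mm. About 90 g. Origin: centre of the foot's underside, z up. Stands on the table at the start; may be absent from a run.
- bay1 (a point): Centre of the floor of bay 1 (right as the robot sees it) of the white reader, a fixed plinth 130 x 320 x 30 mm with three bays in a row along its y, 100 mm apart. Bay: 66 mm square inside a blue rim 5 mm thick, 6 mm high; a pot's foot has 3 mm to spare all round. Axes as the reader's; screw 1 is 55 mm to its -x (robot's side).
- bay2 (a point): Centre of the floor of bay 2 (middle as the robot sees it) of the white reader, a fixed plinth 130 x 320 x 30 mm with three bays in a row along its y, 100 mm apart. Bay: 66 mm square inside a blue rim 5 mm thick, 6 mm high; a pot's foot has 3 mm to spare all round. Axes as the reader's; screw 2 is 55 mm to its -x (robot's side).
- bay3 (a point): Centre of the floor of bay 3 (left as the robot sees it) of the white reader, a fixed plinth 130 x 320 x 30 mm with three bays in a row along its y, 100 mm apart. Bay: 66 mm square inside a blue rim 5 mm thick, 6 mm high; a pot's foot has 3 mm to spare all round. Axes as the reader's; screw 3 is 55 mm to its -x (robot's side).
- screw1 (a joint): Clamp screw of bay 1: 0 loose (as found), 1.25 rad home at its stop. Turns clockwise from above, sinking 4 mm; friction 0.1 N m holds it. Its orange tab (34 mm from the axis, 12 wide, 4.5 thick, underside 12.5 mm above the bay floor when loose) lies along the row at 0, clear of the bay; home, it points to the bay's centre, 9 mm over the pot's foot and 0.5 mm above it.
- head1 (a point): Top centre of the steel square head of clamp screw 1, on its vertical axis, 57 mm above the table when loose: 17 mm square, 10 mm tall, on top of the tab. Turns with the screw: its x and y are normal to the flats, parallel to the reader's x and y at 0.
- screw2 (a joint): Clamp screw of bay 2: 0 loose (as found), 1.25 rad home at its stop. Turns clockwise from above, sinking 4 mm; friction 0.1 N m holds it. Its orange tab (34 mm from the axis, 12 wide, 4.5 thick, underside 12.5 mm above the bay floor when loose) lies along the row at 0, clear of the bay; home, it points to the bay's centre, 9 mm over the pot's foot and 0.5 mm above it.
- head2 (a point): Top centre of the steel square head of clamp screw 2, on its vertical axis, 57 mm above the table when loose: 17 mm square, 10 mm tall, on top of the tab. Turns with the screw: its x and y are normal to the flats, parallel to the reader's x and y at 0.
- screw3 (a joint): Clamp screw of bay 3: 0 loose (as found), 1.25 rad home at its stop. Turns clockwise from above, sinking 4 mm; friction 0.1 N m holds it. Its orange tab (34 mm from the axis, 12 wide, 4.5 thick, underside 12.5 mm above the bay floor when loose) lies along the row at 0, clear of the bay; home, it points to the bay's centre, 9 mm over the pot's foot and 0.5 mm above it.
- head3 (a point): Top centre of the steel square head of clamp screw 3, on its vertical axis, 57 mm above the table when loose: 17 mm square, 10 mm tall, on top of the tab. Turns with the screw: its x and y are normal to the flats, parallel to the reader's x and y at 0.
- driver: Red-handled driver upright in its holder, 107 mm tall, 160 g. Origin: centre of its socket's open mouth (lower end), z up its axis. Steel socket 30 mm square outside, 17 mm tall; inside 19.5 mm square, 9 mm deep (bottoms on a screw head's top; play 0.15 rad either way). Shank 16 mm round to 47 mm; handle 26 mm square, 47 to 107 mm. Flats of both parallel to its x, y.
- holder_in (a point): Black driver holder, fixed: foot 60 x 60 x 6 mm with a square well 36 mm wide inside walls 6 mm thick that rise to 24 mm above the table. This point: centre of the well's floor, 6 mm above the table, where the driver's socket mouth stands; axes parallel to the well's walls.
- console: Grey control box, fixed: 130 x 176 mm (x, y), flat top 55 mm high; origin: centre of its underside. The lamp wheel shows through a slot in its top on the +y side, the lever sweeps over its top on the -y side. White scale with green band and red pointer beside the wheel, at console y 70 mm.
- lamp_wheel (a joint): Lamp thumbwheel, 0 to 2.4 rad: ribbed black wheel, radius 24 mm, 9 mm wide, edgewise in a narrow slot, axis along console y; its top 10 mm shows. Grows as its top is rolled to console +x (away from the robot). Stays where left; friction 0.02 N m. Its red pointer moves 24 mm to +x a radian, and lies in the 9 mm green band from 1.31 to 1.69 rad (middle 1.5).
- wheel_top (a point): Highest point of the lamp wheel's rim, 65 mm above the table (at console x 0, y 40 mm); fixed to the console, axes as the console's.
- lever (a joint): Sprung advance lever, 0 at rest to 1.1 rad at its stop; turns counter-clockwise seen from above about its vertical pivot. Its spring brings it back to 0 when let go (0.05 N m at rest, 0.18 N m at the stop: about 4 N at the pin).
- lever_pivot (a point): The lever's vertical pivot axis at the console's top, 55 mm above the table (console x 25 mm, y -30 mm). Axes as the console's.
- lever_pin (a point): Top centre of the lever's red upright pin, 14 mm diameter, 45 mm from the pivot, from 67 to 93 mm above the table. At rest the lever points from the pivot to console -x; the pin is pushed at first to console -y. The arm under the pin is 12 mm wide, 62 to 67 mm above the table.
- tube_rack: White tube rack with five blue-capped coloured tubes, 85 x 180 mm, 110 mm high, loose; to be left alone. Origin: centre of its underside.
- coffee_cup: White lidded paper coffee cup, 82 mm diameter, 112 mm tall, loose; to be left alone. Origin: centre of its underside.
- petri_dish: Glass dish, 60 mm diameter, 12 mm high, loose; to be left alone. Origin: centre of its underside.
Mind the look-alikes: they are no part of the job. Leave any pink look-alike of the console alone.

How it is judged:
By the outcome, as a careful person would: the job done as asked, in the order asked, and still so for the second after the job is handed in, with the robot touching nothing.
Of pot_a, pot_b, pot_c, pot_d only 2 to 3 are there at a start; the rules pass over those that are not, and their reading is None.
At some moment in a run one of pot_a, pot_b, pot_c, pot_d may be knocked a few centimetres aside while the robot is not near it.
It also fails if it takes over 210 s, if anything falls off the work surface, if the arm or the gripper's body presses on something with over 40 N, if the wrist force passes 120 N, or if a joint passes its speed limit or range.

## Working session

There is one attempt and no reset: what is moved stays moved. The work goes in short steps, Python scripts to look and compute and a shell command to move; the robot and the scene stay as the last step left them, time stands still between calls to the robot, and variables do not carry over. Pictures are saved under pics/ and viewed, about 12 in all and at most 16, crops included, and the job is handed in when it is done.

```bash
mkdir -p pics
cat > h.py <<'E'
from plant import *
import numpy as np, cv2
def snap(n):
    s=snapshot(n); np.savez('/tmp/%s.npz'%n,**s); return s
def save(s,name,crop=None,k=1):
    im=s['pixels'][:,:,::-1]
    if crop: u0,v0,u1,v1=crop; im=im[v0:v1,u0:u1]
    cv2.imwrite('pics/'+name,cv2.resize(im,None,fx=k,fy=k,interpolation=cv2.INTER_CUBIC))
def ld(n): return dict(np.load('/tmp/%s.npz'%n))
def cloud(s):
    d=s['depth']; v,u=np.mgrid[0:420,0:560]
    p=np.stack([(u-s['cx'])/s['fx']*d,(v-s['cy'])/s['fy']*d,d,np.ones_like(d)],-1)@s['pose'].T
    p=p[...,:3].copy(); p[d==0]=np.nan; return p
def atz(s,u,v,z):
    r=s['pose'][:3,:3]@np.array([(u-s['cx'])/s['fx'],(v-s['cy'])/s['fy'],1]); o=s['pose'][:3,3]
    return o+r*(z-o[2])/r[2]
def proj(s,p):
    q=np.linalg.inv(s['pose'])@np.append(p,1); return q[0]/q[2]*s['fx']+s['cx'],q[1]/q[2]*s['fy']+s['cy']
E
python3 - <<'E'
from h import *
for n in('top','side'):
    s=snap(n); print(n,s['fx'],s['cx'],s['pose'].round(3).tolist()); save(s,n+'0.png',k=1.4)
o=get_obs();print(o)
E
```

```text
top 504.321495642214 280.2821782873502 [[-0.094, -0.973, 0.21, 0.181], [-0.996, 0.092, -0.016, -0.058], [-0.004, -0.211, -0.977, 1.539], [0.0, 0.0, 0.0, 1.0]]
side 381.18301238826365 274.0579692594843 [[-0.746, -0.336, 0.575, -0.204], [-0.666, 0.348, -0.66, 0.715], [0.022, -0.875, -0.483, 0.668], [0.0, 0.0, 0.0, 1.0]]
{'clock': 0.1, 'joint_pos': array([-5.32214550e+01,  2.05871248e+01,  6.39113755e-01, -1.70766730e-02,
       -7.01362590e+01, -1.65071428e+01]), 'qvel': array([ 0.0312884 , -0.15676209,  0.14288692,  0.01914478, -0.01896894,
       -0.11082439]), 'tau': array([-1.26188821e-03, -5.84164310e+01,  2.93749791e+01,  7.01554924e+00,
        1.01432964e-02, -5.50372965e-05]), 'tool_pos': array([ 0.23366186, -0.63273952,  0.18772152]), 'orientation': array([-1.79991446e+02, -8.53585735e-02,  1.10265582e+02]), 'force': array([-0.36329281,  0.39886099, -0.08995351]), 'moment': array([ 0.02442239,  0.07920438, -0.00671844]), 'opening': 0.0875536970027762}
```

View pics/top0.png

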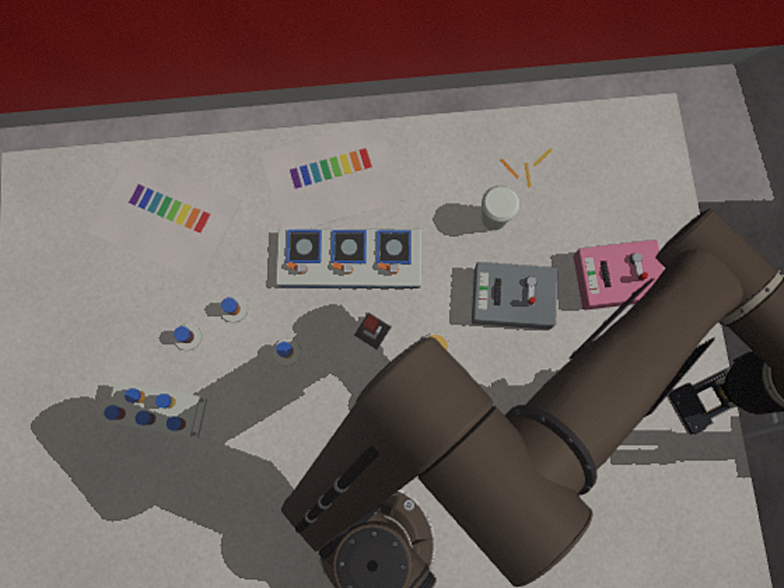

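View pics/side0.png

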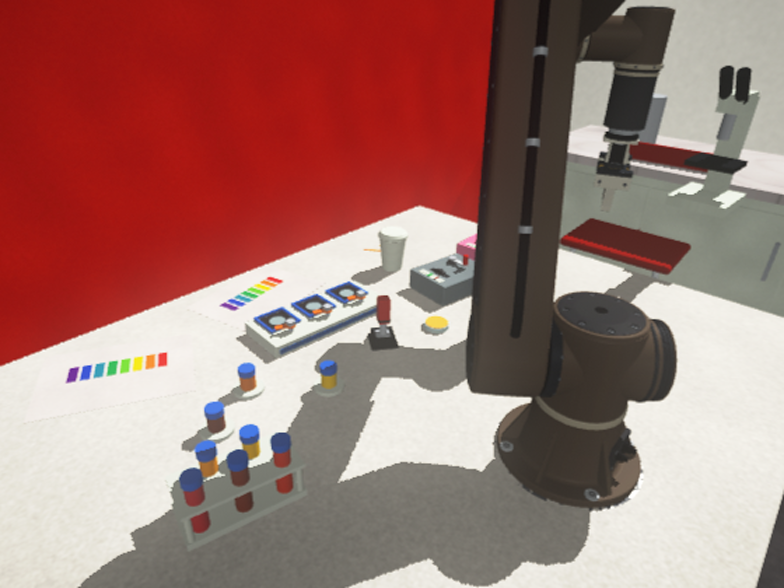

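Pots are at top picture px (230,306) orange, (183,335) brown and (285,348) yellow. The look-alikes are five blue-capped tubes at (113–176,396–424), a yellow disc (petri dish) at ~(438,343), and the pink console at (620,272). The grey console is at (515,295), the reader at (350,258) and the driver at (373,328).

```bash
cat > m.py <<'E'
from h import *
def feet(P,name):
    pass
for n in('top','side'):
    s=ld(n); P=cloud(s); im=s['pixels']; hsv=cv2.cvtColor(im,cv2.COLOR_RGB2HSV).astype(int)
    H,S,V=hsv[...,0],hsv[...,1],hsv[...,2]; z=P[...,2]
    # caps
    m=((H>100)&(H<125)&(S>120)&(z>.035)&(z<.13)).astype(np.uint8)
    k,l,st,c=cv2.connectedComponentsWithStats(m)
    print(n,'blue')
    for i in range(1,k):
        if st[i,4]<12: continue
        q=P[l==i]; t=q[q[:,2]>np.nanmax(q[:,2])-.006]
        print(st[i,:5],'mid',((t.max(0)+t.min(0))/2).round(4),'mean',t.mean(0).round(4),'sz',np.ptp(t,axis=0).round(3))
    for nm,lo,hi,box in(('reader',.024,.036,(.45,-.25,.85,.35)),('console',.050,.058,(.4,-.6,.8,-.1))):
        m=(z>lo)&(z<hi)&(P[...,0]>box[0])&(P[...,0]<box[2])&(P[...,1]>box[1])&(P[...,1]<box[3])
        k,l,st,c=cv2.connectedComponentsWithStats(m.astype(np.uint8))
        for i in range(1,k):
            if st[i,4]>150:
                q=P[l==i]; r=cv2.minAreaRect(q[:,:2].astype(np.float32)); print(nm,st[i],np.round(r[0],4),np.round(r[1],4),round(r[2],2),'z',np.median(q[:,2]).round(4))
    m=((H<8)|(H>172))&(S>120)&(z>.05)&(P[...,0]<.75)&(z<.14)
    k,l,st,c=cv2.connectedComponentsWithStats(m.astype(np.uint8))
    for i in range(1,k):
        if st[i,4]>5: q=P[l==i]; t=q[q[:,2]>q[:,2].max()-.006]; print('red',st[i],((t.max(0)+t.min(0))/2).round(4),np.ptp(t,axis=0).round(3),len(t))
E
python3 m.py
python3 - <<'E'
from h import *
s=ld('top'); a=s['pixels'][155:245,190:305,::-1]; b=s['pixels'][180:240,330:405,::-1]
a=cv2.resize(a,None,fx=5.5,fy=5.5,interpolation=cv2.INTER_CUBIC);cv2.imwrite('pics/c1.png',a)
cv2.imwrite('pics/c2.png',cv2.resize(b,None,fx=9,fy=9,interpolation=cv2.INTER_CUBIC))
E
```

```text
top blue
[209 164  20   4  31] mid [0.6769 0.0944 0.0411] mean [0.6804 0.0951 0.0399] sz [0.017 0.059 0.006]
[237 165   9   9  19] mid [0.6608 0.026  0.0394] mean [0.6633 0.0313 0.0382] sz [0.025 0.027 0.006]
[286 165   7   9  15] mid [ 0.6462 -0.1238  0.0386] mean [ 0.6514 -0.1277  0.0377] sz [0.028 0.019 0.006]
[269 172  15  16  39] mid [ 0.6163 -0.0774  0.04  ] mean [ 0.6064 -0.0708  0.0389] sz [0.052 0.043 0.006]
[246 186  10   2  16] mid [0.601  0.0011 0.038 ] mean [0.6013 0.0007 0.0378] sz [0.006 0.028 0.005]
[158 213  11  10  85] mid [0.5227 0.2695 0.0596] mean [0.522  0.2708 0.0585] sz [0.02  0.029 0.006]
[124 233  12  11  92] mid [0.4731 0.3757 0.0569] mean [0.474  0.3765 0.0561] sz [0.028 0.027 0.006]
[197 244  11  11  78] mid [0.4181 0.1591 0.0573] mean [0.4189 0.156  0.0566] sz [0.024 0.025 0.006]
[ 89 278  11  10  81] mid [0.3449 0.4597 0.1133] mean [0.3456 0.4601 0.1123] sz [0.023 0.025 0.006]
[111 282  11   9  85] mid [0.3275 0.3984 0.1143] mean [0.3279 0.3977 0.1126] sz [0.021 0.028 0.006]
[ 75 290  10  10  75] mid [0.3147 0.5004 0.1149] mean [0.3152 0.5029 0.1141] sz
[... 1788 characters left out ...]
 [0.319  0.1313] 84.06 z 0.0282
console [294 181  45  26 583] [ 0.4907 -0.3443] [0.1768 0.1299] 81.13 z 0.0527
red [466 114   5   2   6] [ 0.3778 -1.5399  0.1376] [0.024 0.019 0.003] 6
red [478 117   9   2   9] [ 0.3049 -1.5421  0.138 ] [0.037 0.013 0.003] 9
red [488 118   9   3  10] [ 0.2553 -1.5415  0.1376] [0.041 0.015 0.004] 10
red [499 120   6   2   7] [ 0.2108 -1.546   0.1373] [0.024 0.006 0.005] 7
red [331 182   4   7  22] [ 0.4645 -0.3724  0.089 ] [0.008 0.016 0.005] 9
red [270 211   8  18 137] [ 0.4465 -0.029   0.1102] [0.027 0.029 0.006] 34
red [196 322  11  12 102] [0.274  0.3843 0.0897] [0.015 0.016 0.006] 22
red [132 348  13  13 117] [0.3055 0.5066 0.0903] [0.011 0.018 0.006] 23
```

View pics/c1.png

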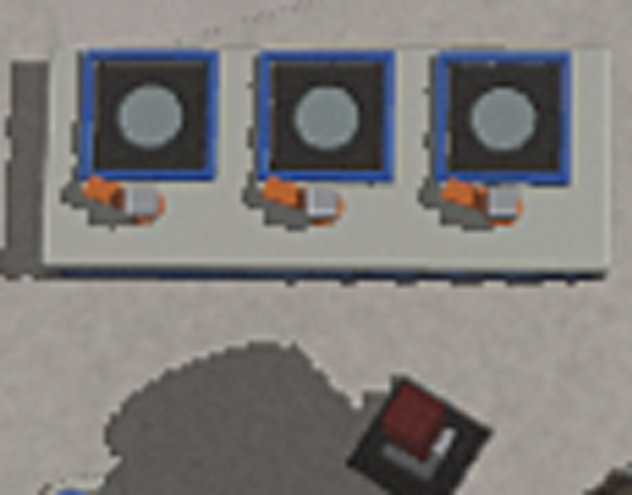

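The crop shows the reader with three empty bays: discs at crop (150,117), (327,117) and (503,119), and screw heads at about (142,200), (322,204) and (500,206). The driver stands turned ~35° in its holder. Next I'll refine with rays at known heights from both views.

```bash
cat > m2.py <<'E'
from h import *
import itertools
def corners(c,yaw,w,h,z):
    R=np.array([[np.cos(yaw),-np.sin(yaw)],[np.sin(yaw),np.cos(yaw)]])
    return [np.append(np.array(c)+R@np.array([a*w/2,b*h/2]),z) for a,b in((1,1),(1,-1),(-1,-1),(-1,1))]
def comp(s,m,seed,r=9):
    k,l,st,c=cv2.connectedComponentsWithStats(m.astype(np.uint8)); 
    best=[(np.hypot(*(c[i]-seed)),i) for i in range(1,k) if st[i,4]>10]
    d,i=min(best); return c[i],st[i,4],d
for n in('top','side'):
    s=ld(n); hsv=cv2.cvtColor(s['pixels'],cv2.COLOR_RGB2HSV).astype(int); H,S,V=hsv[...,0],hsv[...,1],hsv[...,2]
    print(n); R=np.radians(-5.7); ax=np.array([np.cos(R),np.sin(R)]); ay=np.array([-ax[1],ax[0]])
    c0=np.array([.614,.0065])
    for i,dy in((1,-.1),(2,0),(3,.1)):
        g=np.append(c0+.02*ax+dy*ay,.03); u=proj(s,g)
        m=(S<60)&(V>105)&(V<190); rr=np.zeros(m.shape,bool); uu=np.round(u).astype(int); rr[uu[1]-9:uu[1]+10,uu[0]-9:uu[0]+10]=1
        mm=m&rr; c,a,d=comp(s,mm,np.array(u)); print('disc',i,c.round(1),a,atz(s,*c,.031).round(4))
    # caps: blue silhouettes centre at z .046
    for nm,g in(('a',(.523,.270)),('d',(.472,.376)),('b',(.419,.159))):
        u=proj(s,(*g,.046)); m=(H>100)&(H<125)&(S>120); rr=np.zeros(m.shape,bool); uu=np.round(u).astype(int); rr[uu[1]-14:uu[1]+15,uu[0]-14:uu[0]+15]=1
        c,a,d=comp(s,m&rr,np.array(u)); print('pot',nm,c.round(1),a,atz(s,*c,.046).round(4))
o=get_obs()
# triangulated driver top: red blob in both
E
python3 m2.py
python3 - <<'E'
from h import *
t=ld('top');s=ld('side')
def mk(im,crop,k):
    u0,v0,u1,v1=crop; return cv2.resize(im['pixels'][v0:v1,u0:u1,::-1],None,fx=k,fy=k,interpolation=cv2.INTER_CUBIC)
A=mk(t,(240,215,290,255),8); B=mk(s,(245,200,295,255),8)
C=mk(t,(330,180,405,240),5.4);D=mk(s,(285,170,345,225),6.5)
W=np.zeros((600,800,3),np.uint8)
# left col driver top/side ; right col console
W[:280,:350]=cv2.resize(A,(350,280)); W[280:600,:291]=cv2.resize(B,(291,320))
W[:280,360:710]=cv2.resize(C,(350,280)); W[280:600,360:709]=cv2.resize(D,(349,320))
cv2.imwrite('pics/c3.png',W)
E
```

```text
top
disc 1 [281.  176.1] 95 [ 0.6276 -0.0958  0.031 ]
disc 2 [249.  175.9] 95 [0.6377 0.0033 0.031 ]
disc 3 [216.9 175.6] 92 [0.6482 0.1026 0.031 ]
pot a [163.3 217.7] 86 [0.5266 0.2716 0.046 ]
pot d [129.5 238.3] 93 [0.4729 0.3755 0.046 ]
pot b [202.4 248.9] 78 [0.4203 0.1594 0.046 ]
side
disc 1 [246.8 208.3] 21 [ 0.6274 -0.0944  0.031 ]
disc 2 [225.9 218.1] 36 [6.289e-01 6.000e-04 3.100e-02]
disc 3 [199.8 228.9] 41 [0.6379 0.1021 0.031 ]
pot a [175.7 262.9] 76 [0.5287 0.2687 0.046 ]
pot d [152.7 291.2] 101 [0.4754 0.3729 0.046 ]
pot b [233.3 261.9] 70 [0.4206 0.1606 0.046 ]
```

View pics/c3.png

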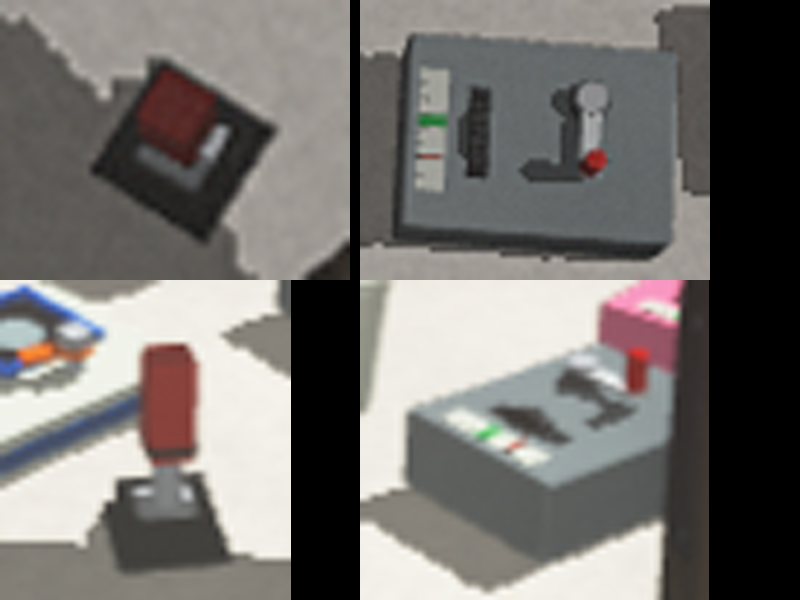

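The last picture shows the driver upright with its handle square to the holder. The grey console's pointer is at crop (428,156), below the green band at (432,121), and the lever pin is at (595,160). I move first to pot b, with a check on the way.

```bash
python3 -m pendant '[[[30,40,60,0,0,0],[70,85,100,0,0,0],[110,130,100,0,0,0],[150,180,100,0,0,8],[190,235,100,0,0,16],[230,290,100,0,0,24],[270,345,100,0,0,34],[300,400,100,0,0,44],[310,460,100,0,0,54],[310,520,100,0,0,64]]]' -1
python3 -m pendant '[[[-30,50,0,0,0,0],[-60,100,-20,0,0,0],[-90,160,-40,0,0,0],[-110,220,-60,0,0,0],[-124,273,-80,0,0,0],[-124,273,-80,0,0,0]]]'
python3 - <<'E'
from h import *
o=get_obs(); print(o['clock'],o['tool_pos'],o['orientation'],o['joint_pos'].round(1))
for n in('top','side'): s=snap(n)
W=np.hstack([cv2.resize(ld(n)['pixels'][:,:,::-1],(400,300)) for n in('top','side')]);cv2.imwrite('pics/c4.png',W)
E
python3 m2.py|grep -v disc
```

```text
clock: 1.35
tool_pos: [0.541, -0.1407, 0.2877]
orientation: [-180.0, -0.1, 174.6]
force: [0.5, 1.0, 0.9]
opening: 0.0875
clock: 2.1
tool_pos: [0.4147, 0.1325, 0.2072]
orientation: [-179.9, -0.1, 174.5]
force: [0.4, -0.3, 0.2]
opening: 0.0876
2.1 [0.41467049 0.13246835 0.20722467] [-1.79944549e+02 -1.03228122e-01  1.74535968e+02] [ 43.8  -3.5 -25.8  -0.  -67.8 -49.3]
topTraceback (most recent call last):
  File "m2.py", line 21, in <module>
    c,a,d=comp(s,m&rr,np.array(u)); print('pot',nm,c.round(1),a,atz(s,*c,.046).round(4))
          ~~~~^^^^^^^^^^^^^^^^^^^^
  File "m2.py", line 9, in comp
    d,i=min(best); return c[i],st[i,4],d
        ~~~^^^^^^
ValueError: min() iterable argument is empty
```

View pics/c4.png

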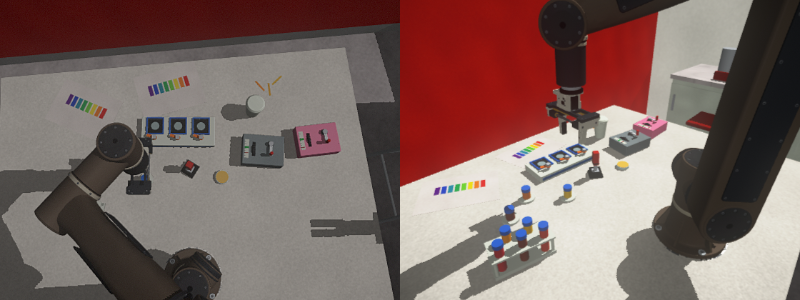

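The top view shows the gripper over pot b's area. The side view shows all the pots still in place: a at (526,190), b at (568,190), d at (510,212). Descending on pot b with a two-way squeeze to centre it.

```bash
python3 -m pendant '[[[6,27,-50,0,0,0],[6,27,-100,0,0,0],[6,27,-145,0,0,0],[6,27,-185,0,0,0],[6,27,-185,0,0,0]]]' -1
python3 -m pendant '[[[0,0,0,0,0,0],[0,0,0,0,0,0],[0,0,0,0,0,0],[0,0,0,0,0,0],[0,0,0,0,0,0]]]' 1
```

```text
clock: 2.82
tool_pos: [0.4215, 0.1544, 0.0217]
orientation: [-179.7, -0.2, 174.1]
force: [-0.3, -0.2, 1.8]
opening: 0.0876
clock: 3.45
tool_pos: [0.4226, 0.1573, 0.0238]
orientation: [180.0, 0.0, 174.3]
force: [1.2, 0.1, 0.2]
opening: 0.0433
```

```bash
python3 -m pendant '[[[0,0,-1,0,0,0],[0,2,-1,0,0,0],[0,2,-1,0,0,0],[0,2,-1,0,0,0]]]' 1
python3 -m pendant '[[[0,0,0,0,0,0],[0,0,0,0,0,-10],[0,0,0,0,0,-20],[0,0,0,0,0,-30],[0,0,0,0,0,-40],[0,0,0,0,0,-50],[0,0,0,0,0,-60],[0,0,0,0,0,-70],[0,0,0,0,0,-80],[0,0,0,0,0,-90]]]' 0
python3 -m pendant '[[[0,0,0,0,0,0],[0,0,0,0,0,0],[0,0,0,0,0,0],[0,0,0,0,0,0]]]' 1
```

```text
clock: 3.95
tool_pos: [0.4225, 0.1592, 0.0225]
orientation: [-180.0, -0.0, 174.3]
force: [-0.1, 0.6, 0.5]
opening: 0.0038
clock: 5.2
tool_pos: [0.4225, 0.1591, 0.0226]
orientation: [-180.0, -0.0, 83.9]
force: [0.2, 0.5, -0.1]
opening: 0.0439
clock: 5.7
tool_pos: [0.4226, 0.1592, 0.0226]
orientation: [180.0, -0.0, 84.3]
force: [-0.4, -0.5, -0.3]
opening: 0.0091
```

Run:
```python
from h import *
for n in('top','side'): s=snap(n)
a=ld('top')['pixels'][180:300,100:260,::-1];b=ld('side')['pixels'][210:330,120:280,::-1]
cv2.imwrite('pics/c5.png',np.hstack([cv2.resize(x,(400,300),interpolation=cv2.INTER_CUBIC) for x in(a,b)]))
```

```text
(no output)
```

View pics/c5.png

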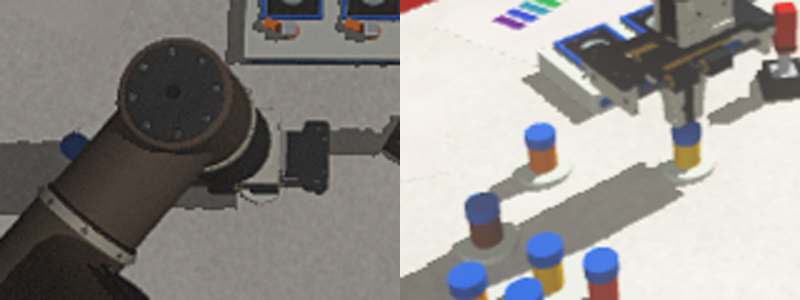

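Run:
```python
from h import *
for n in('top','side'):
    s=ld(n); print(n,np.round(proj(s,(.4226,.1592,.0226)),1),np.round(proj(s,(.4226,.1592,.09)),1))
s=ld('side'); print(s['pose'].round(3).tolist())
P=cloud(s); hsv=cv2.cvtColor(s['pixels'],cv2.COLOR_RGB2HSV).astype(int)
for v in range(236,284,3):
    print(v,[tuple((P[v,u]*1000).round().astype(int)) if s['depth'][v,u] else None for u in (231,235,239)])
save(s,'c6.png',(200,200,290,290),6.5)
print(atz(ld('top'),203.5,260.5,.008))
```

```text
top [203.6 249.3] [200.1 245.9]
side [233.4 268.4] [232.6 247.9]
[[-0.746, -0.336, 0.575, -0.204], [-0.666, 0.348, -0.66, 0.715], [0.022, -0.875, -0.483, 0.668], [0.0, 0.0, 0.0, 1.0]]
236 [(np.int64(402), np.int64(181), np.int64(147)), (np.int64(394), np.int64(176), np.int64(148)), (np.int64(387), np.int64(169), np.int64(148))]
239 [(np.int64(389), np.int64(193), np.int64(149)), (np.int64(384), np.int64(184), np.int64(148)), (np.int64(382), np.int64(173), np.int64(143))]
242 [(np.int64(385), np.int64(197), np.int64(144)), (np.int64(387), np.int64(182), np.int64(136)), (np.int64(384), np.int64(171), np.int64(132))]
245 [(np.int64(388), np.int64(195), np.int64(133)), (np.int64(385), np.int64(185), np.int64(130)), (np.int64(410), np.int64(148), np.int64(99))]
248 [(np.int64(413), np.int64(174), np.int64(102)), (np.int64(418), np.int64(155), np.int64(90)), (np.int64(411), np.int64(147), np.int64(90))]
251 [(np.int64(411), np.int64(175), np.int64(94)), (np.int64(416), np.int64(157), np.int64(82)), (np.int64(410), np.int64(149), np.int64(81))]
254 [(np.int64(411), np.int64(176), np.int64(8
[... 711 characters left out ...]
64(33)), (np.int64(407), np.int64(167), np.int64(33)), (np.int64(403), np.int64(157), np.int64(29))]
272 [(np.int64(415), np.int64(175), np.int64(23)), (np.int64(407), np.int64(168), np.int64(24)), (np.int64(405), np.int64(155), np.int64(17))]
275 [(np.int64(418), np.int64(172), np.int64(10)), (np.int64(405), np.int64(170), np.int64(16)), (np.int64(403), np.int64(157), np.int64(9))]
278 [(np.int64(414), np.int64(177), np.int64(4)), (np.int64(405), np.int64(170), np.int64(6)), (np.int64(398), np.int64(162), np.int64(5))]
281 [(np.int64(406), np.int64(184), np.int64(3)), (np.int64(396), np.int64(178), np.int64(5)), (np.int64(388), np.int64(172), np.int64(6))]
[0.39045847 0.16384411 0.008     ]
```

View pics/c6.png

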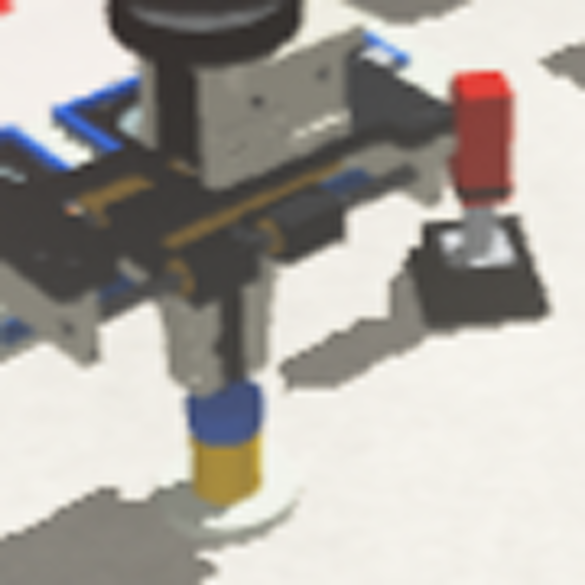

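Run:
```python
from h import *
s=ld('side');t=ld('top')
p=(.2337,-.6327,.1877)
print('start side x1.4',np.array(proj(s,p))*1.4,'top',np.array(proj(t,p))*1.4)
p=(.4147,.1325,.2072)
print('c4 side',np.array(proj(s,p))*400/560+[400,0],'top',np.array(proj(t,p))*400/560)
im=cv2.imread('pics/side0.png')[130:250,570:690]; im2=cv2.imread('pics/c4.png')[60:180,500:620]
W=np.hstack([cv2.resize(x,(390,390),interpolation=cv2.INTER_CUBIC) for x in(im,im2)]); cv2.imwrite('pics/c7.png',W)
```

```text
start side x1.4 [601.63308815 217.07905461] top [694.16068811 395.72909261]
c4 side [572.25281212 147.44528431] top [145.17020693 172.34587861]
```

View pics/c7.png

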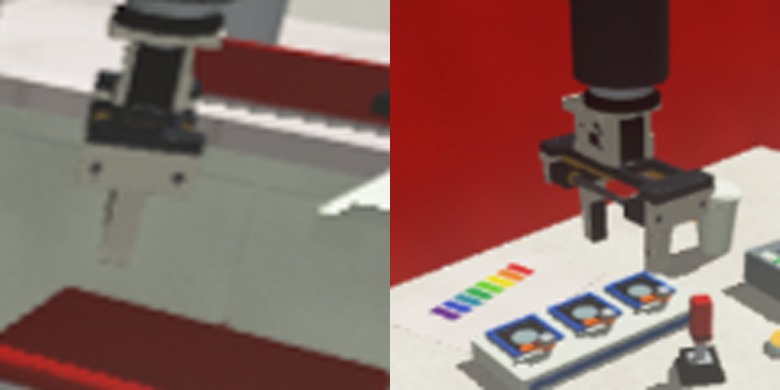

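Closed fingers pass "through" the cap without contact, and the tips show well above the reported TCP. I'll lift and measure the tips by depth against the reported pose.

```bash
python3 -m pendant '[[[0,0,40,0,0,0],[0,0,80,0,0,0],[0,0,80,0,0,0],[0,0,80,0,0,0]]]'
python3 - <<'E'
from h import *
o=get_obs(); T=o['tool_pos']; print(T,o['orientation'],o['opening'])
for n in('side','top'):
    s=snap(n); P=cloud(s)
    q=P[(abs(P[...,0]-T[0])<.05)&(abs(P[...,1]-T[1])<.05)&(P[...,2]>.065)&(P[...,2]<.3)]
    print(n,len(q))
    for z in np.arange(.08,.22,.01):
        r=q[(q[:,2]>=z)&(q[:,2]<z+.01)]
        if len(r): print(round(z,2),len(r),r.min(0).round(3),r.max(0).round(3))
s=ld('side'); save(s,'c8.png',(190,190,280,290),6)
E
```

```text
clock: 6.3
tool_pos: [0.4222, 0.159, 0.1023]
orientation: [-180.0, -0.0, 84.3]
force: [0.6, -0.1, -0.9]
opening: 0.0003
[0.42224232 0.15903563 0.10228379] [-1.79989695e+02 -1.95423118e-02  8.42704758e+01] 0.00034071167924129065
side 1561
0.13 3 [0.412 0.157 0.138] [0.413 0.162 0.14 ]
0.14 41 [0.407 0.143 0.14 ] [0.428 0.176 0.149]
0.15 52 [0.407 0.141 0.15 ] [0.432 0.176 0.16 ]
0.16 52 [0.407 0.143 0.16 ] [0.432 0.178 0.169]
0.17 55 [0.405 0.142 0.17 ] [0.433 0.18  0.18 ]
0.18 56 [0.406 0.139 0.18 ] [0.431 0.181 0.189]
0.19 8 [0.408 0.14  0.191] [0.417 0.192 0.199]
0.2 28 [0.379 0.13  0.2  ] [0.438 0.196 0.21 ]
0.21 124 [0.378 0.11  0.21 ] [0.435 0.207 0.22 ]
0.22 234 [0.378 0.112 0.22 ] [0.456 0.207 0.23 ]
top 178
0.21 29 [0.381 0.117 0.211] [0.402 0.209 0.22 ]
0.22 87 [0.381 0.111 0.22 ] [0.401 0.209 0.23 ]
```

View pics/c8.png

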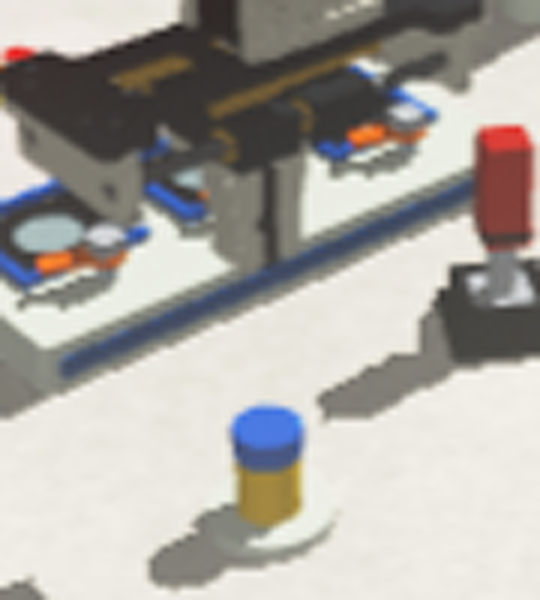

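The tips' depth is z≈0.138–0.140 while the report says 0.102, so the real tip is about 37 mm above the reported TCP. Laterally it is right. I'll allow for that from here (tip z = reported + 37 mm).

```bash
python3 -m pendant '[[[0,1,-20,0,0,0],[-1,1,-30,0,0,0],[-1,1,-30,0,0,0],[-1,1,-30,0,0,0],[-1,1,-30,0,0,0],[-1,1,-50,0,0,0],[-1,1,-70,0,0,0],[-1,1,-90,0,0,0],[-1,1,-105,0,0,0],[-1,1,-115,0,0,0]]]' -1
python3 -m pendant '[[[0,0,0,0,0,0],[0,0,0,0,0,0],[0,0,0,0,0,0],[0,0,0,0,0,0],[0,0,0,0,0,0],[0,0,0,0,0,0],[0,0,0,0,0,0],[0,0,0,0,0,0],[0,0,0,0,0,0]]]' 1
```

```text
clock: 7.65
tool_pos: [0.4217, 0.1602, -0.0127]
orientation: [180.0, -0.0, 84.3]
force: [1.5, 0.6, 0.3]
opening: 0.0875
clock: 8.78
tool_pos: [0.4216, 0.1602, -0.0124]
orientation: [180.0, -0.0, 84.3]
force: [-1.1, -0.6, 2.0]
opening: 0.0319
```

```bash
python3 -m pendant '[[[0,0,0,0,0,0],[0,0,0,0,0,10],[0,0,0,0,0,20],[0,0,0,0,0,30],[0,0,0,0,0,40],[0,0,0,0,0,50],[0,0,0,0,0,60],[0,0,0,0,0,70],[0,0,0,0,0,80],[0,0,0,0,0,90]]]' 0
python3 -m pendant '[[[0,0,0,0,0,0],[0,0,0,0,0,0],[0,0,0,0,0,0],[0,0,0,0,0,0]]]' 1
python3 -m pendant '[[[0,0,30,0,0,0],[0,0,70,0,0,0],[0,0,100,0,0,0],[0,0,100,0,0,0]]]'
```

```text
clock: 10.02
tool_pos: [0.4215, 0.1601, -0.0126]
orientation: [-180.0, -0.0, 174.6]
force: [0.6, -0.2, -0.9]
opening: 0.0437
clock: 10.52
tool_pos: [0.4215, 0.1601, -0.0125]
orientation: [-180.0, -0.0, 174.2]
force: [0.4, -0.5, -0.7]
opening: 0.0318
clock: 11.02
tool_pos: [0.4229, 0.1613, 0.0898]
orientation: [179.8, 0.2, 174.2]
force: [-0.6, 0.8, -0.9]
opening: 0.0319
```

```bash
python3 -m pendant '[[[15,-15,0,0,0,-10],[40,-45,0,0,0,-20],[70,-85,0,0,0,-30],[100,-125,0,0,0,-40],[130,-165,0,0,0,-50],[160,-200,0,0,0,-60],[185,-230,0,0,0,-70],[200,-250,-10,0,0,-80],[205,-257,-25,0,0,-90],[205,-257,-32,0,0,-90]]]'
python3 -m pendant '[[[0,0,0,0,0,0],[0,0,0,0,0,0]]]'
cat > m3.py <<'E'
import sys
from h import *
# held cap check: bottom height = reported z + off
off=float(sys.argv[1]) if len(sys.argv)>1 else .0125
o=get_obs(); T=o['tool_pos']; zc=T[2]+off+.046; print(o['clock'],T,o['orientation'])
for n in('top','side'):
    s=snap(n); hsv=cv2.cvtColor(s['pixels'],cv2.COLOR_RGB2HSV).astype(int); H,S,V=hsv[...,0],hsv[...,1],hsv[...,2]
    P=cloud(s); m=(H>100)&(H<125)&(S>110)&(abs(P[...,2]-zc)<.02)&(np.hypot(P[...,0]-T[0],P[...,1]-T[1])<.035)
    if m.sum(): v,u=np.nonzero(m); c=((u.min()+u.max())/2,(v.min()+v.max())/2); print(n,m.sum(),c,(u.mean().round(1),v.mean().round(1)),'pred',np.round(proj(s,(T[0],T[1],zc)),1),'at',atz(s,*c,zc).round(4),np.median(P[m],0).round(4))
E
python3 m3.py
python3 - <<'E'
from h import *
W=np.hstack([cv2.resize(ld('top')['pixels'][140:220,190:310,::-1],(480,320),interpolation=cv2.INTER_CUBIC),cv2.resize(ld('side')['pixels'][170:250,190:270,::-1],(320,320),interpolation=cv2.INTER_CUBIC)]);cv2.imwrite('pics/c9.png',W)
E
```

```text
clock: 12.28
tool_pos: [0.6254, -0.0975, 0.0531]
orientation: [-179.8, 0.0, 84.2]
force: [-0.1, 0.0, -1.4]
opening: 0.032
clock: 12.52
tool_pos: [0.6266, -0.0963, 0.056]
orientation: [180.0, -0.0, 84.4]
force: [0.1, -0.6, 0.0]
opening: 0.0323
12.525 [ 0.62663448 -0.09633115  0.055999  ] [ 1.79971519e+02 -5.28153382e-04  8.44347863e+01]
top 12 (np.float64(281.5), np.float64(171.0)) (np.float64(281.4), np.float64(169.7)) pred [281.1 168.3] at [ 0.6183 -0.0966  0.1145] [ 0.6215 -0.0965  0.1218]
side 33 (np.float64(248.5), np.float64(186.5)) (np.float64(248.3), np.float64(186.5)) pred [247.  186.4] at [ 0.6226 -0.0994  0.1145] [ 0.617  -0.0939  0.1186]
```

View pics/c9.png

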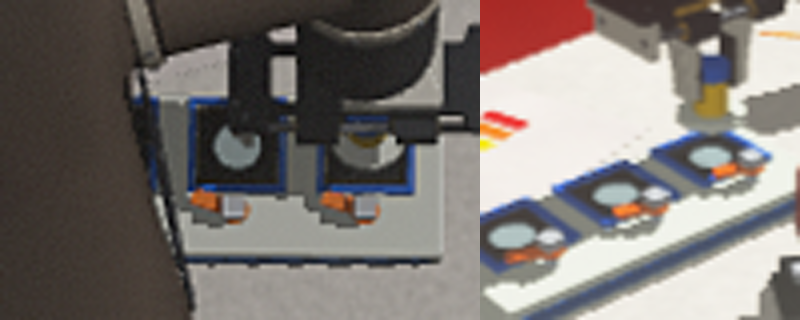

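The pot is held upright above bay 1: foot over the disc in top crop (368,150), and in side crop the pot is at (712,90) with the disc at (712,157). Lowering it.

```bash
python3 -m pendant '[[[0,1,-15,0,0,0],[0,1,-25,0,0,-0.3],[0,1,-30,0,0,-0.3],[0,1,-34,0,0,-0.3],[0,1,-36,0,0,-0.3],[0,1,-37,0,0,-0.3]]]'
```

```text
clock: 13.38
tool_pos: [0.6267, -0.0959, 0.0186]
orientation: [180.0, -0.0, 84.0]
force: [0.6, 0.3, 0.4]
opening: 0.0319
```

```bash
python3 -m pendant '[[[0,0,-1,0,0,0],[0,0,-1,0,0,0]]]'
python3 -m pendant '[[[0,0,0,0,0,0],[0,0,0,0,0,0],[0,0,0,0,0,0]]]' -0.2
python3 -m pendant '[[[0,0,20,0,0,0],[0,0,60,0,0,0],[0,10,100,0,0,0],[-10,40,110,0,0,0],[-40,100,110,0,0,0],[-60,160,110,0,0,0],[-80,210,110,0,0,0]]]' -1
python3 - <<'E'
from h import *
for n in('top','side'): snap(n)
print(get_obs()['tool_pos'])
W=np.hstack([cv2.resize(ld('top')['pixels'][:,:,::-1],(400,300)),cv2.resize(ld('side')['pixels'][150:330,120:360,::-1],(400,300),interpolation=cv2.INTER_CUBIC)]);cv2.imwrite('pics/c10.png',W)
E
python3 m2.py
```

```text
clock: 13.62
tool_pos: [0.6266, -0.0959, 0.0177]
orientation: [180.0, -0.0, 84.0]
force: [0.5, 0.2, -0.5]
opening: 0.032
clock: 14.0
tool_pos: [0.6266, -0.0959, 0.0177]
orientation: [180.0, -0.0, 84.0]
force: [0.2, -0.9, -0.8]
opening: 0.0515
clock: 14.88
tool_pos: [0.5459, 0.1159, 0.1279]
orientation: [180.0, -0.0, 84.0]
force: [0.6, 0.4, -0.1]
opening: 0.0874
[0.54514706 0.11845272 0.12809154]
top
disc 1 [284.7 178.9] 101 [ 0.6175 -0.1063  0.031 ]
disc 2 [249.1 175.9] 92 [0.6378 0.0031 0.031 ]
disc 3 [218.7 177.2] 116 [0.6424 0.0975 0.031 ]
pot a [163.2 217.7] 87 [0.5266 0.2718 0.046 ]Traceback (most recent call last):
  File "m2.py", line 21, in <module>
    c,a,d=comp(s,m&rr,np.array(u)); print('pot',nm,c.round(1),a,atz(s,*c,.046).round(4))
          ~~~~^^^^^^^^^^^^^^^^^^^^
  File "m2.py", line 9, in comp
    d,i=min(best); return c[i],st[i,4],d
        ~~~^^^^^^
ValueError: min() iterable argument is empty
```

View pics/c10.png

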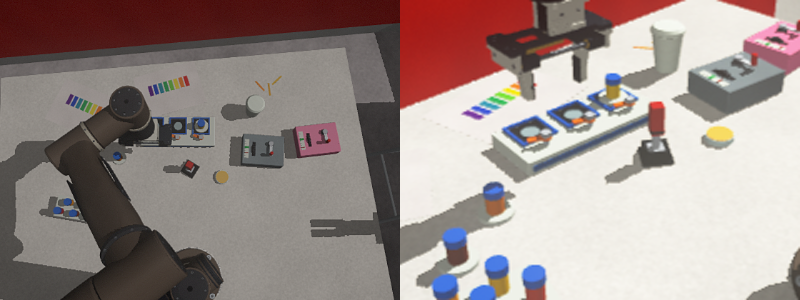

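Pot b stands in bay 1 (side crop (613,87)), and pots a and d are unmoved at (494,200) and (457,245). Next is pot a.

```bash
python3 -m pendant '[[[-5,50,0,0,0,0],[-12,100,0,0,0,0],[-18,140,-10,0,0,0],[-18,152,-40,0,0,0],[-18,152,-80,0,0,0],[-18,152,-115,0,0,0],[-18,152,-135,0,0,0],[-18,152,-140,0,0,0],[-18,152,-140,0,0,0]]]' -1
python3 -m pendant '[[[0,0,0,0,0,0],[0,0,0,0,0,0],[0,0,0,0,0,0],[0,0,0,0,0,0],[0,0,0,0,0,0],[0,0,0,0,0,0],[0,0,0,0,0,0],[0,0,0,0,0,0]]]' 1
```

```text
clock: 16.1
tool_pos: [0.5289, 0.2661, -0.0121]
orientation: [180.0, -0.0, 84.0]
force: [-0.2, -0.1, -0.4]
opening: 0.0874
clock: 17.1
tool_pos: [0.5286, 0.2663, -0.0124]
orientation: [180.0, -0.0, 84.0]
force: [-0.3, 0.2, 0.1]
opening: 0.0321
```

```bash
python3 -m pendant '[[[0,0,0,0,0,0],[0,0,0,0,0,10],[0,0,0,0,0,20],[0,0,0,0,0,30],[0,0,0,0,0,40],[0,0,0,0,0,50],[0,0,0,0,0,60],[0,0,0,0,0,70],[0,0,0,0,0,80],[0,0,0,0,0,90]]]' 0
python3 -m pendant '[[[0,0,0,0,0,0],[0,0,0,0,0,0],[0,0,0,0,0,0],[0,0,0,0,0,0]]]' 1
python3 -m pendant '[[[0,0,30,0,0,0],[0,0,70,0,0,0],[15,-30,90,0,0,-10],[25,-60,90,0,0,-20],[45,-100,90,0,0,-30],[60,-140,90,0,0,-40],[80,-180,90,0,0,-50],[95,-220,90,0,0,-60],[108,-263,90,0,0,-70],[108,-263,90,0,0,-80]]]'
python3 -m pendant '[[[0,0,-5,0,0,-10],[0,0,-10,0,0,-10],[0,0,-10,0,0,-10]]]'
```

```text
clock: 18.35
tool_pos: [0.5284, 0.2659, -0.0126]
orientation: [-180.0, -0.0, 174.3]
force: [-0.3, -0.3, -0.3]
opening: 0.0439
clock: 18.85
tool_pos: [0.5285, 0.2661, -0.0125]
orientation: [-180.0, -0.0, 173.9]
force: [-0.0, -0.1, -0.5]
opening: 0.032
clock: 20.1
tool_pos: [0.6368, 0.0002, 0.0771]
orientation: [-180.0, 0.0, 93.4]
force: [-0.7, 0.2, -1.2]
opening: 0.0322
clock: 20.48
tool_pos: [0.6361, 0.0032, 0.067]
orientation: [-179.9, 0.0, 84.2]
force: [-0.3, -0.1, -0.5]
opening: 0.0319
```

```bash
python3 -m pendant '[[[1,0,-15,0,0,0],[1,0,-28,0,0,0],[1,0,-38,0,0,0],[1,0,-44,0,0,0],[1,0,-48,0,0,0],[1,0,-48,0,0,0]]]'
```

```text
clock: 21.22
tool_pos: [0.6375, 0.0031, 0.0194]
orientation: [-180.0, 0.0, 84.0]
force: [-1.4, -0.1, -0.8]
opening: 0.032
```

```bash
python3 -m pendant '[[[0,0,-1,0,0,0],[0,0,-2,0,0,0],[0,0,-2,0,0,0]]]'
python3 -m pendant '[[[0,0,0,0,0,0],[0,0,0,0,0,0],[0,0,0,0,0,0]]]' -0.2
python3 -m pendant '[[[0,0,30,0,0,0],[0,0,80,0,0,0],[0,20,120,0,0,10],[-20,60,130,0,0,20],[-40,110,130,0,0,30],[-65,160,130,0,0,40],[-90,210,130,0,0,50],[-110,260,130,0,0,60],[-130,290,130,0,0,70],[-130,300,130,0,0,80]]]' -1
python3 - <<'E'
from h import *
for n in('top','side'):
    s=snap(n); hsv=cv2.cvtColor(s['pixels'],cv2.COLOR_RGB2HSV).astype(int); H,S,V=hsv[...,0],hsv[...,1],hsv[...,2]; P=cloud(s)
    m=((H>100)&(H<125)&(S>120)&(P[...,2]>.035)&(P[...,2]<.1)).astype(np.uint8)
    k,l,st,c=cv2.connectedComponentsWithStats(m)
    for i in range(1,k):
        if st[i,4]>30: z=np.median(P[l==i][:,2]); zz=.046 if z<.062 else .076; print(n,st[i],z.round(3),atz(s,*c[i],zz).round(4))
print(get_obs()['tool_pos'],get_obs()['joint_pos'].round())
E
```

```text
clock: 21.6
tool_pos: [0.6376, 0.0032, 0.0177]
orientation: [180.0, -0.0, 84.0]
force: [-1.2, -0.1, -0.1]
opening: 0.0321
clock: 21.98
tool_pos: [0.6376, 0.0032, 0.0177]
orientation: [180.0, -0.0, 84.0]
force: [0.0, -0.3, -0.3]
opening: 0.0516
clock: 23.22
tool_pos: [0.5062, 0.3051, 0.1478]
orientation: [180.0, -0.0, 164.5]
force: [-0.5, 0.5, 0.4]
opening: 0.0877
top [237 165  17  12 111] 0.082 [0.6422 0.0059 0.076 ]
top [277 167  10  11  86] 0.083 [ 0.6273 -0.0967  0.076 ]
top [269 181  20   7  34] 0.037 [ 0.5938 -0.082   0.046 ]
side [244 194   9   6  36] 0.081 [ 0.6283 -0.1002  0.076 ]
side [219 203   9   6  43] 0.08 [0.6393 0.0016 0.076 ]
side [146 287  13  10  97] 0.051 [0.4758 0.3735 0.046 ]
[0.50719169 0.30439059 0.14761461] [ 50.  14. -14.   0. -62. -66.]
```

```bash
python3 -m pendant '[[[-15,40,0,0,0,9.6],[-33,70,-20,0,0,9.6],[-33,70,-60,0,0,9.6],[-33,70,-100,0,0,9.6],[-33,70,-140,0,0,9.6],[-33,70,-158,0,0,9.6],[-33,70,-160,0,0,9.6],[-33,70,-160,0,0,9.6]]]' -1
python3 -m pendant '[[[0,0,0,0,0,0],[0,0,0,0,0,0],[0,0,0,0,0,0],[0,0,0,0,0,0],[0,0,0,0,0,0],[0,0,0,0,0,0],[0,0,0,0,0,0],[0,0,0,0,0,0]]]' 1
python3 -m pendant '[[[0,0,0,0,0,0],[0,0,0,0,0,-10],[0,0,0,0,0,-20],[0,0,0,0,0,-30],[0,0,0,0,0,-40],[0,0,0,0,0,-50],[0,0,0,0,0,-60],[0,0,0,0,0,-70],[0,0,0,0,0,-80],[0,0,0,0,0,-90]]]' 0
python3 -m pendant '[[[0,0,0,0,0,0],[0,0,0,0,0,0],[0,0,0,0,0,0],[0,0,0,0,0,0]]]' 1
```

```text
clock: 24.32
tool_pos: [0.4752, 0.3731, -0.0118]
orientation: [180.0, 0.0, 173.4]
force: [-0.1, 0.2, -0.1]
opening: 0.0878
clock: 25.32
tool_pos: [0.4745, 0.3731, -0.0125]
orientation: [-180.0, -0.0, 173.6]
force: [-1.0, 0.0, 0.9]
opening: 0.0327
clock: 26.58
tool_pos: [0.4746, 0.3732, -0.0124]
orientation: [180.0, -0.0, 83.2]
force: [-0.0, -0.2, 0.0]
opening: 0.0441
clock: 27.08
tool_pos: [0.4747, 0.3732, -0.0124]
orientation: [180.0, -0.0, 83.6]
force: [0.5, 0.9, -0.1]
opening: 0.0321
```

```bash
python3 -m pendant '[[[0,0,30,0,0,0],[0,0,80,0,0,0.4],[25,-40,95,0,0,0.4],[55,-85,95,0,0,0.4],[85,-135,95,0,0,0.4],[115,-180,95,0,0,0.4],[145,-225,95,0,0,0.4],[165,-260,90,0,0,0.4],[173,-271,80,0,0,0.4],[173,-271,80,0,0,0.4]]]'
python3 -m pendant '[[[0,0,0,0,0,0],[0,0,0,0,0,0]]]'
```

```text
clock: 28.32
tool_pos: [0.6467, 0.1012, 0.066]
orientation: [-179.9, 0.1, 83.9]
force: [-1.1, 0.7, 0.0]
opening: 0.032
clock: 28.58
tool_pos: [0.6473, 0.1033, 0.068]
orientation: [180.0, -0.0, 84.1]
force: [0.8, -0.4, -0.0]
opening: 0.0321
```

```bash
python3 -m pendant '[[[0.5,-1,-15,0,0,0],[0.5,-1,-28,0,0,0],[0.5,-1,-38,0,0,0],[0.5,-1,-45,0,0,0],[0.5,-1,-49,0,0,0],[0.5,-1,-49,0,0,0]]]'
```

```text
clock: 29.32
tool_pos: [0.6481, 0.1011, 0.0184]
orientation: [-180.0, 0.0, 84.0]
force: [-0.2, -0.3, -1.0]
opening: 0.0322
```

```bash
python3 -m pendant '[[[0,0,-1,0,0,0],[0,0,-1,0,0,0]]]'
python3 -m pendant '[[[0,0,0,0,0,0],[0,0,0,0,0,0],[0,0,0,0,0,0]]]' -0.2
python3 -m pendant '[[[0,0,30,0,0,0],[0,0,80,0,0,0],[0,0,140,0,0,0],[0,40,170,0,0,0],[-30,90,170,0,0,0],[-50,140,170,0,0,0],[-50,140,170,0,0,0]]]' -1
python3 - <<'E'
from h import *
for n in('top','side'): snap(n)
t=ld('top');s=ld('side')
f=lambda a,sz:cv2.resize(a,sz,interpolation=cv2.INTER_CUBIC)
A=f(t['pixels'][160:200,200:300,::-1],(800,320)); B=f(s['pixels'][195:255,190:340,::-1],(700,280))
W=np.zeros((600,800,3),np.uint8);W[:320]=A;W[320:600,:700]=B;cv2.imwrite('pics/c11.png',W)
print(get_obs()['tool_pos'])
np.savez('/tmp/top_ref.npz',**t);np.savez('/tmp/side_ref.npz',**s)
E
```

```text
clock: 29.58
tool_pos: [0.6482, 0.1012, 0.0178]
orientation: [180.0, -0.0, 84.0]
force: [0.2, 1.5, -0.6]
opening: 0.0319
clock: 29.95
tool_pos: [0.6482, 0.1012, 0.0177]
orientation: [180.0, -0.0, 84.0]
force: [0.0, 0.1, -0.2]
opening: 0.0518
clock: 30.82
tool_pos: [0.5968, 0.2443, 0.1878]
orientation: [180.0, -0.0, 84.2]
force: [0.8, 0.0, -0.4]
opening: 0.0876
[0.5977534  0.24172911 0.18765706]
```

View pics/c11.png

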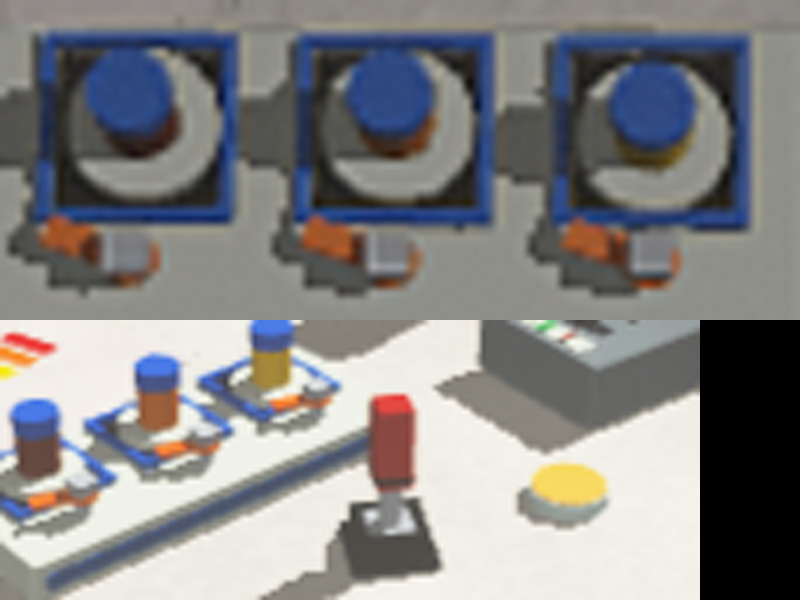

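All three pots stand in their bays (top crop caps at (130,92), (391,97) and (651,105)), and the heads are at (125,250), (391,252) and (652,250). Now locating the heads and the driver.

Run:
```python
from h import *
t=ld('top');s=ld('side')
f=lambda u,v:((u+.5)/8-.5+200,(v+.5)/8-.5+160)
for u,v in((652,250),(391,252),(125,250)): print('head',atz(t,*f(u,v),.057).round(4))
for n,S_ in(('top',t),('side',s)):
    hsv=cv2.cvtColor(S_['pixels'],cv2.COLOR_RGB2HSV).astype(int); H,S,V=hsv[...,0],hsv[...,1],hsv[...,2]
    for x,y in((.6267,-.0959),(.6376,.0032),(.6482,.1012)):
        # cap mask projected model: compare cap top disc z=.083 + silhouettes using rendered model
        u=np.array(proj(S_,(x,y,.076))); m=(H>100)&(H<125)&(S>110); rr=np.zeros(m.shape,bool); a,b=np.round(u).astype(int); rr[b-7:b+8,a-7:a+8]=1
        P=cloud(S_); m=m&rr&(P[...,2]>.055); vv,uu=np.nonzero(m)
        # model silhouette
        an=np.linspace(0,6.28,60); pts=np.array([proj(S_,(x+.0165*np.cos(q),y+.0165*np.sin(q),z)) for q in an for z in(.069,.083)],np.float32)
        M=np.zeros((420*8,560*8),np.uint8); cv2.fillConvexPoly(M,cv2.convexHull(np.round(pts*8+3.5).astype(np.int32)),1); mu=cv2.moments(M,True)
        print(n,'cap obs-pred px',np.round([uu.mean()-(mu['m10']/mu['m00']-3.5)/8,vv.mean()-(mu['m01']/mu['m00']-3.5)/8],2),m.sum(),mu['m00']/64)
    m=((H<8)|(H>172))&(S>100); P=cloud(S_); m&=(P[...,2]>.04)&(np.hypot(P[...,0]-.446,P[...,1]+.03)<.05); vv,uu=np.nonzero(m)
    # fit driver xy: silhouette of handle box z .053-.113
    from scipy.optimize import minimize
    def cen(x,y,yaw=np.radians(35)):
        c,s_=np.cos(yaw),np.sin(yaw); pts=np.array([proj(S_,(x+.013*(c*a-s_*b),y+.013*(s_*a+c*b),z)) for a in(1,-1) for b in(1,-1) for z in(.053,.113)],np.float32)
        h=cv2.convexHull(pts); mu=cv2.moments(h); return np.array([mu['m10']/mu['m00'],mu['m01']/mu['m00']]),cv2.contourArea(h)
    o=np.array([uu.mean(),vv.mean()]); r=minimize(lambda p:((cen(*p)[0]-o)**2).sum()*100,(.446,-.03),method='Nelder-Mead'); print(n,'driver',r.x.round(4),r.fun,m.sum(),cen(*r.x)[1])
W=cv2.resize(s['pixels'][205:250,250:300,::-1],None,fx=8,fy=8,interpolation=cv2.INTER_CUBIC); W2=cv2.resize(t['pixels'][215:255,240:290,::-1],None,fx=8,fy=8,interpolation=cv2.INTER_CUBIC)
W=np.hstack([W[:320],W2]); cv2.imwrite('pics/c12.png',W)
```

```text
head [ 0.5736 -0.091   0.057 ]
head [0.5822 0.0078 0.057 ]
head [0.5926 0.1083 0.057 ]
top cap obs-pred px [-0.03  0.55] 86 106.875
top cap obs-pred px [ 0.25 -0.48] 92 107.1875
top cap obs-pred px [ 0.05 -0.2 ] 91 108.625
top driver [ 0.4501 -0.032 ] 3.798599512540301e-05 98 122.65241357591003
side cap obs-pred px [0.81 0.28] 47 71.265625
side cap obs-pred px [ 0.11 -0.11] 49 80.0625
side cap obs-pred px [0.24 0.06] 62 89.6875
side driver [ 0.451  -0.0357] 6.359485985868985e-05 149 198.67128985514864
```

View pics/c12.png

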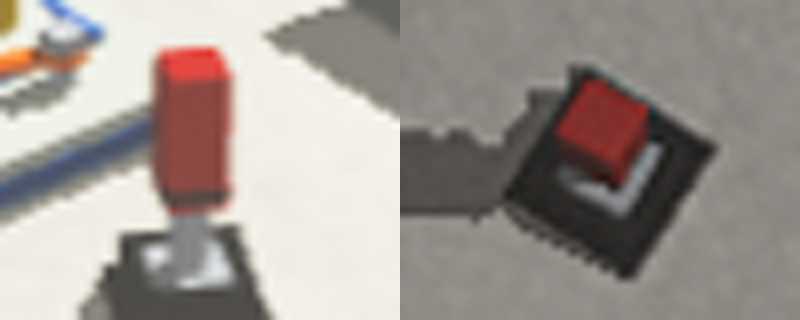

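The picture shows the driver upright in its well: handle top at right-half crop (605,115), holder corners at (505,193), (575,68), (715,150) and (630,278).

Run:
```python
from h import *
t=ld('top'); g=lambda u,v,z:atz(t,(u+.5)/8-.5+240,(v+.5)/8-.5+215,z)
L,B,R,T=[g(u,v,.006) for u,v in((105,193),(230,278),(315,150),(175,68))]
print(L,B,R,T); print('centre LR',(L+R)/2,'BT',(B+T)/2)
for a,b in((L,B),(T,R),(B,R),(L,T)): d=b-a; print(np.hypot(*d[:2]),np.degrees(np.arctan2(d[1],d[0])))
hs=[g(u,v,.113) for u,v in((200,80),(250,118),(157,133))]
for a,b in((0,1),(2,0)): d=hs[b]-hs[a]; print('handle',np.hypot(*d[:2]),np.degrees(np.arctan2(d[1],d[0])))
# mask-based angle of holder dark+handle: minAreaRect of red top
hsv=cv2.cvtColor(t['pixels'],cv2.COLOR_RGB2HSV).astype(int); H,S,V=hsv[...,0],hsv[...,1],hsv[...,2]; P=cloud(t)
m=((H<8)|(H>172))&(S>100)&(np.hypot(P[...,0]-.446,P[...,1]+.03)<.05); v,u=np.nonzero(m)
q=np.array([atz(t,a,b,.113)[:2] for a,b in zip(u,v)],np.float32); print(cv2.minAreaRect(q))
m2=(V<75)&(np.hypot(P[...,0]-.446,P[...,1]+.03)<.06)&(P[...,2]>.003); v,u=np.nonzero(m2|m); q=np.array([atz(t,a,b,.006)[:2] for a,b in zip(u,v)],np.float32); print(cv2.minAreaRect(q))
```

```text
[0.44376355 0.00915381 0.006     ] [ 0.40639389 -0.03581575  0.006     ] [ 0.45286666 -0.07285132  0.006     ] [ 0.49007294 -0.02186471  0.006     ]
centre LR [ 0.44831511 -0.03184875  0.006     ] BT [ 0.44823342 -0.02884023  0.006     ]
0.05847010285187841 -129.72654980768286
0.06311847281366163 -126.1192248782815
0.059425174107849414 -38.55241400162694
0.05573785178724797 -33.814598145717895
handle 0.022802750853937702 -132.99951955259465
handle 0.02469389800874352 -43.69029221563439
((0.44496244192123413, -0.031845785677433014), (0.03006352111697197, 0.02978553995490074), 53.272132873535156)
((0.4499667286872864, -0.02529577910900116), (0.06938285380601883, 0.06419066339731216), 52.566062927246094)
```

```bash
python3 -m pendant '[[[-20,-40,0,0,0,-8],[-45,-85,0,0,0,-16],[-75,-140,0,0,0,-24],[-105,-195,0,0,0,-32],[-130,-240,0,0,0,-32],[-148,-275,0,0,0,-32],[-148,-275,-40,0,0,-32],[-148,-275,-90,0,0,-32],[-148,-275,-130,0,0,-32],[-148,-275,-130,0,0,-32]]]' -1
```

```text
clock: 32.17
tool_pos: [0.4477, -0.0356, 0.0556]
orientation: [-179.8, 0.3, 51.9]
force: [-0.9, -0.8, 1.4]
opening: 0.0877
```

```bash
python3 -m pendant '[[[0,0,-15,0,0,0.5],[0,0,-27,0,0,0.5],[0,0,-27,0,0,0.5]]]'
python3 -m pendant '[[[0,0,0,0,0,0],[0,0,0,0,0,0],[0,0,0,0,0,0],[0,0,0,0,0,0],[0,0,0,0,0,0],[0,0,0,0,0,0],[0,0,0,0,0,0],[0,0,0,0,0,0],[0,0,0,0,0,0]]]' 1
python3 -m pendant '[[[0,0,0,0,0,0],[0,0,0,0,0,0],[0,0,0,0,0,10],[0,0,0,0,0,20],[0,0,0,0,0,30],[0,0,0,0,0,40],[0,0,0,0,0,50],[0,0,0,0,0,60],[0,0,0,0,0,70],[0,0,0,0,0,80]]]' 0
python3 -m pendant '[[[0,0,0,0,0,10],[0,0,0,0,0,10],[0,0,0,0,0,10]]]'
python3 -m pendant '[[[0,0,0,0,0,0],[0,0,0,0,0,0],[0,0,0,0,0,0],[0,0,0,0,0,0],[0,0,0,0,0,0]]]' 1
```

```text
clock: 32.55
tool_pos: [0.4501, -0.0341, 0.0308]
orientation: [-180.0, 0.0, 52.4]
force: [-0.0, 0.2, -1.1]
opening: 0.0878
clock: 33.67
tool_pos: [0.4501, -0.0338, 0.0306]
orientation: [180.0, -0.0, 52.5]
force: [0.7, 0.9, -0.3]
opening: 0.0257
clock: 34.92
tool_pos: [0.45, -0.0339, 0.0305]
orientation: [-180.0, -0.0, 132.8]
force: [-0.2, 0.5, 0.5]
opening: 0.0437
clock: 35.3
tool_pos: [0.45, -0.0338, 0.0305]
orientation: [-180.0, -0.0, 142.2]
force: [-0.3, 0.5, 1.0]
opening: 0.0436
clock: 35.92
tool_pos: [0.45, -0.0339, 0.0305]
orientation: [-180.0, -0.0, 142.5]
force: [-1.2, 0.5, 0.5]
opening: 0.026
```

```bash
python3 -m pendant '[[[0,0,25,0,0,0],[0,0,60,0,0,0],[15,-7,85,0,0,10],[50,-25,85,0,0,20],[90,-42,80,0,0,31.5],[123,-57,70,0,0,31.5],[123,-57,65,0,0,31.5],[123,-57,65,0,0,31.5]]]'
python3 -m pendant '[[[0,0,0,0,0,0],[0,0,0,0,0,0]]]'
python3 - <<'E'
from h import *
for n in('top','side'): snap(n)
t=ld('top');s=ld('side')
f=lambda a,sz:cv2.resize(a,sz,interpolation=cv2.INTER_CUBIC)
cv2.imwrite('pics/c13.png',np.hstack([f(t['pixels'][155:215,240:310,::-1],(420,360)),f(s['pixels'][170:230,225:285,::-1],(360,360))]))
o=get_obs();print(o['tool_pos'],o['orientation'])
E
```

```text
clock: 36.92
tool_pos: [0.5719, -0.091, 0.0944]
orientation: [-180.0, -0.1, 173.9]
force: [0.6, -0.1, -0.6]
opening: 0.0259
clock: 37.17
tool_pos: [0.5729, -0.0905, 0.0963]
orientation: [180.0, 0.1, 174.0]
force: [-0.1, 1.1, -1.4]
opening: 0.0259
[ 0.57303241 -0.0905501   0.09620168] [1.79984702e+02 5.56612175e-02 1.73997042e+02]
```

View pics/c13.png

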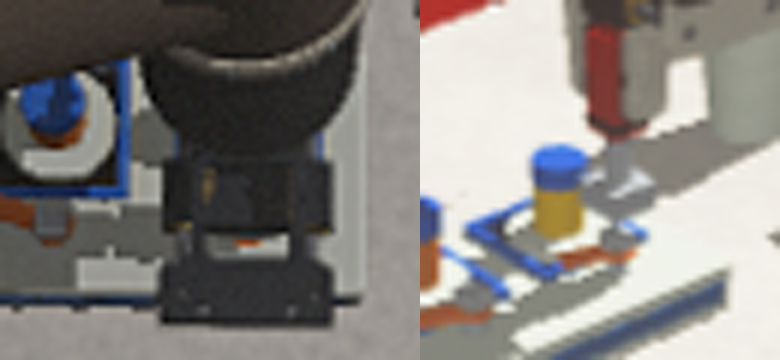

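The side crop shows the socket hanging upright at (620,190), right above head 1 at (620,232). Lowering with force checks.

```bash
python3 -m pendant '[[[0,0,-8,0,0,0],[0,0,-13,0,0,0],[0,0,-15,0,0,0],[0,0,-17,0,0,0],[0,0,-17,0,0,0]]]'
```

```text
clock: 37.9
tool_pos: [0.573, -0.0908, 0.0784]
orientation: [180.0, -0.0, 174.0]
force: [-0.4, 0.2, -1.6]
opening: 0.026
```

```bash
python3 -m pendant '[[[0,0,-2,0,0,0],[0,0,-4,0,0,0],[0,0,-6,0,0,0],[0,0,-6,0,0,0]]]'; python3 -c "
from plant import *;print(get_obs()['moment'],get_obs()['tool_pos'])"
```

```text
clock: 38.4
tool_pos: [0.5731, -0.0908, 0.0726]
orientation: [180.0, 0.0, 174.0]
force: [-0.4, 1.4, -1.6]
opening: 0.0261
[ 0.34984139 -0.00664424 -0.05305777] [ 0.57312999 -0.0908273   0.07256735]
```

```bash
python3 -m pendant '[[[0,0,0,0,0,-8],[0,0,-0.5,0,0,-16],[0,0,-1,0,0,-24],[0,0,-1.5,0,0,-32],[0,0,-2,0,0,-40],[0,0,-2.5,0,0,-48],[0,0,-3,0,0,-56],[0,0,-3.5,0,0,-64],[0,0,-3.5,0,0,-70],[0,0,-3.5,0,0,-70]]]'; python3 -c "
from plant import *;print(get_obs()['moment'],get_obs()['tool_pos'])"
python3 -m pendant '[[[0,0,-0.3,0,0,-3],[0,0,-0.3,0,0,-6],[0,0,-0.3,0,0,-6]]]'; python3 -c "
from plant import *;print(get_obs()['moment'],get_obs()['orientation'])"
python3 -m pendant '[[[0,0,-0.3,0,0,-2],[0,0,-0.3,0,0,-4],[0,0,-0.3,0,0,-4]]]'; python3 -c "
from plant import *;print(get_obs()['moment'],get_obs()['orientation'])"
```

```text
clock: 39.65
tool_pos: [0.5727, -0.0901, 0.0691]
orientation: [-180.0, -0.1, 103.9]
force: [-1.4, 5.7, 2.1]
opening: 0.0257
[2.15554557 0.80692011 0.02263041] [ 0.57268929 -0.09005417  0.06912404]
clock: 40.02
tool_pos: [0.5727, -0.0901, 0.0688]
orientation: [-180.0, -0.1, 97.9]
force: [-2.7, 5.0, 1.3]
opening: 0.026
[2.14241454 0.81768372 0.05776575] [-1.79986715e+02 -5.71726176e-02  9.79307387e+01]
clock: 40.4
tool_pos: [0.5727, -0.0901, 0.0686]
orientation: [-180.0, -0.1, 93.9]
force: [-2.6, 5.4, 2.0]
opening: 0.0257
[2.14349177 0.8829634  0.11128274] [-1.79981820e+02 -5.26397872e-02  9.39467994e+01]
```

```bash
for i in 1 2; do python3 -m pendant '[[[0,0,0,0,0,-1.5],[0,0,0,0,0,-3],[0,0,0,0,0,-3]]]'; python3 -c "
from plant import *;print(get_obs()['moment'],get_obs()['orientation'])"; done
```

```text
clock: 40.78
tool_pos: [0.5727, -0.0901, 0.0685]
orientation: [-180.0, -0.1, 91.0]
force: [-1.9, 5.2, 1.4]
opening: 0.0255
[2.12121125 0.77517738 0.09853573] [-1.79980095e+02 -5.70668866e-02  9.09533620e+01]
clock: 41.15
tool_pos: [0.5727, -0.09, 0.0685]
orientation: [-180.0, -0.1, 88.0]
force: [-1.7, 4.3, 1.7]
opening: 0.0261
[2.09631749 0.70480689 0.25541347] [-1.79976788e+02 -5.22682911e-02  8.79753259e+01]
```

```bash
python3 -m pendant '[[[0,0,0,0,0,-1.5],[0,0,0,0,0,-3],[0,0,0,0,0,-3]]]'; python3 -c "
from plant import *;print(get_obs()['moment'],get_obs()['orientation'])"
```

```text
clock: 41.52
tool_pos: [0.5728, -0.0901, 0.0684]
orientation: [-180.0, -0.0, 85.0]
force: [-2.2, 4.1, 0.7]
opening: 0.0259
[2.15484285 0.76667906 0.51795469] [-1.79972786e+02 -4.19273352e-02  8.50010354e+01]
```

```bash
python3 -m pendant '[[[0,0,0,0,0,6],[0,0,0,0,0,12],[0,0,0,0,0,12],[0,0,10,0,0,12],[0,0,30,0,0,12],[0,0,38,0,0,12]]]'
python3 -m pendant '[[[0,0,0,0,0,0],[0,10,0,0,0,10],[2,20,0,0,0,20],[4,40,0,0,0,30],[6,60,0,0,0,40],[8,80,0,0,0,50],[10,99,0,0,0,60],[10,99,0,0,0,70],[10,99,0,0,0,77],[10,99,0,0,0,77]]]'
python3 -m pendant '[[[0,0,0,0,0,0],[0,0,0,0,0,0]]]'; python3 -c "
from plant import *;print(get_obs()['moment'],get_obs()['orientation'],get_obs()['joint_pos'])"
```

```text
clock: 42.28
tool_pos: [0.5737, -0.0912, 0.1081]
orientation: [179.9, 0.0, 96.9]
force: [-0.1, -0.4, -1.6]
opening: 0.0256
clock: 43.52
tool_pos: [0.5826, 0.008, 0.1057]
orientation: [-180.0, -0.1, 173.9]
force: [0.4, 0.1, -1.2]
opening: 0.0256
clock: 43.78
tool_pos: [0.583, 0.008, 0.1063]
orientation: [-180.0, -0.0, 173.9]
force: [0.2, 0.1, -2.0]
opening: 0.0256
[ 0.0135095   0.06328948 -0.0254135 ] [-1.79993854e+02 -1.51418009e-02  1.73864779e+02] [ 1.99933031e+01  1.57952953e+01 -1.76293324e+01 -1.37841237e-03
 -5.65916732e+01 -2.61277640e+01]
```

```bash
python3 -m pendant '[[[0,1.2,-10,0,0,0],[0,1.2,-20,0,0,0],[0,1.2,-25,0,0,0],[0,1.2,-28,0,0,0],[0,1.2,-28,0,0,0]]]'
python3 -m pendant '[[[0,0,-2,0,0,0],[0,0,-4,0,0,0],[0,0,-6,0,0,0],[0,0,-6,0,0,0]]]'; python3 -c "
from plant import *;print(get_obs()['moment'],get_obs()['orientation'])"
```

```text
clock: 44.4
tool_pos: [0.583, 0.0093, 0.0782]
orientation: [-180.0, -0.0, 174.0]
force: [0.0, 0.0, -2.2]
opening: 0.0263
clock: 44.9
tool_pos: [0.5831, 0.0094, 0.0725]
orientation: [180.0, 0.0, 174.0]
force: [-0.0, 0.7, -0.5]
opening: 0.026
[-0.0177865   0.00804481 -0.00141877] [1.79998563e+02 1.07109899e-02 1.73974147e+02]
```

```bash
python3 -m pendant '[[[0,0,0,0,0,-8],[0,0,-0.5,0,0,-16],[0,0,-1,0,0,-24],[0,0,-1.5,0,0,-32],[0,0,-2,0,0,-40],[0,0,-2.5,0,0,-48],[0,0,-3,0,0,-56],[0,0,-3.5,0,0,-64],[0,0,-3.7,0,0,-72],[0,0,-4,0,0,-76]]]'
python3 -m pendant '[[[0,0,0,0,0,-3],[0,0,0,0,0,-6],[0,0,0,0,0,-9],[0,0,0,0,0,-9]]]'; python3 -c "
from plant import *;print(get_obs()['moment'],get_obs()['orientation'])"
python3 -m pendant '[[[0,0,0,0,0,-1.5],[0,0,0,0,0,-3],[0,0,0,0,0,-3]]]'; python3 -c "
from plant import *;print(get_obs()['moment'],get_obs()['orientation'])"
```

```text
clock: 46.15
tool_pos: [0.5829, 0.0097, 0.0688]
orientation: [180.0, -0.0, 97.8]
force: [-1.9, 2.1, 3.1]
opening: 0.026
clock: 46.65
tool_pos: [0.5829, 0.0097, 0.0685]
orientation: [-180.0, -0.0, 89.0]
force: [-0.5, 2.8, -0.3]
opening: 0.0258
[0.98600355 0.60163466 0.22840073] [-1.79991438e+02 -1.73128578e-02  8.90089330e+01]
clock: 47.02
tool_pos: [0.583, 0.0096, 0.0684]
orientation: [-180.0, -0.0, 86.0]
force: [-2.5, 3.4, 0.6]
opening: 0.026
[1.6276494  0.88486223 0.45957442] [-1.79994671e+02 -1.29164173e-02  8.59672979e+01]
```

Screw 2 is at its stop. Next, screw 3.

```bash
python3 -m pendant '[[[0,0,0,0,0,6],[0,0,0,0,0,11],[0,0,0,0,0,11],[0,0,10,0,0,11],[0,0,30,0,0,11],[0,0,38,0,0,11]]]'
python3 -m pendant '[[[0,0,0,0,0,0],[0,10,0,0,0,10],[2,20,0,0,0,20],[4,40,0,0,0,30],[6,60,0,0,0,40],[8,80,0,0,0,50],[10,99.5,0,0,0,60],[10,99.5,0,0,0,70],[10,99.5,0,0,0,77],[10,99.5,0,0,0,77]]]'
python3 -m pendant '[[[0,0,0,0,0,0],[0,0,0,0,0,0]]]'
```

```text
clock: 47.78
tool_pos: [0.5839, 0.0092, 0.1081]
orientation: [179.9, 0.0, 96.9]
force: [1.1, -0.2, -1.0]
opening: 0.0261
clock: 49.02
tool_pos: [0.5926, 0.1087, 0.1057]
orientation: [-180.0, -0.1, 173.9]
force: [-0.2, 0.2, -0.7]
opening: 0.026
clock: 49.28
tool_pos: [0.593, 0.1087, 0.1063]
orientation: [-180.0, -0.0, 173.9]
force: [-0.2, 0.4, -0.8]
opening: 0.0259
```

```bash
python3 -m pendant '[[[0,0,-10,0,0,0],[0,0,-20,0,0,0],[0,0,-25,0,0,0],[0,0,-28,0,0,0],[0,0,-28,0,0,0]]]'
python3 -m pendant '[[[0,0,-2,0,0,0],[0,0,-4,0,0,0],[0,0,-6,0,0,0],[0,0,-6,0,0,0]]]'; python3 -c "
from plant import *;print(get_obs()['moment'],get_obs()['orientation'])"
```

```text
clock: 49.9
tool_pos: [0.593, 0.1088, 0.0782]
orientation: [-180.0, -0.0, 174.0]
force: [0.5, -0.3, -1.6]
opening: 0.026
clock: 50.4
tool_pos: [0.5931, 0.1089, 0.0726]
orientation: [180.0, 0.0, 174.0]
force: [0.1, -0.2, -0.8]
opening: 0.0261
[ 0.00829375  0.03911246 -0.03800074] [1.79995257e+02 1.08016616e-02 1.73971537e+02]
```

```bash
python3 -m pendant '[[[0,0,0,0,0,-8],[0,0,-0.5,0,0,-16],[0,0,-1,0,0,-24],[0,0,-1.5,0,0,-32],[0,0,-2,0,0,-40],[0,0,-2.5,0,0,-48],[0,0,-3,0,0,-56],[0,0,-3.5,0,0,-64],[0,0,-3.7,0,0,-72],[0,0,-4,0,0,-76]]]'
python3 -m pendant '[[[0,0,0,0,0,-3],[0,0,0,0,0,-6],[0,0,0,0,0,-9],[0,0,0,0,0,-9]]]'; python3 -c "
from plant import *;print(get_obs()['moment'],get_obs()['orientation'])"
python3 -m pendant '[[[0,0,0,0,0,-1.5],[0,0,0,0,0,-3],[0,0,0,0,0,-3]]]'; python3 -c "
from plant import *;print(get_obs()['moment'],get_obs()['orientation'])"
```

```text
clock: 51.65
tool_pos: [0.5931, 0.1092, 0.0689]
orientation: [180.0, -0.0, 97.8]
force: [-1.9, 1.6, 3.2]
opening: 0.0259
clock: 52.15
tool_pos: [0.5931, 0.1092, 0.0685]
orientation: [180.0, -0.0, 89.0]
force: [-0.4, 2.3, -0.5]
opening: 0.0258
[0.7753554  0.34021286 0.1706044 ] [ 1.79988740e+02 -2.35853831e-02  8.90091127e+01]
clock: 52.52
tool_pos: [0.5931, 0.1091, 0.0685]
orientation: [180.0, -0.0, 86.0]
force: [-1.4, 3.3, -0.3]
opening: 0.0261
[1.34796718 0.47628016 0.42162217] [ 1.79988983e+02 -1.66991088e-02  8.59715013e+01]
```

```bash
python3 -m pendant '[[[0,0,0,0,0,6],[0,0,0,0,0,11],[0,0,0,0,0,11],[0,0,10,0,0,11],[0,0,30,0,0,11],[0,0,45,0,0,11]]]'
python3 -m pendant '[[[-5,-5,0,0,0,0],[-30,-30,0,0,0,10],[-60,-60,0,0,0,20],[-95,-95,0,0,0,30],[-125,-125,0,0,0,40],[-144,-142.5,0,0,0,45.5],[-144,-142.5,-15,0,0,45.5],[-144,-142.5,-25,0,0,45.5],[-144,-142.5,-25,0,0,45.5]]]'
```

```text
clock: 53.28
tool_pos: [0.5933, 0.1086, 0.1148]
orientation: [180.0, 0.0, 96.9]
force: [0.1, 0.5, -1.6]
opening: 0.0257
clock: 54.4
tool_pos: [0.4482, -0.0339, 0.0875]
orientation: [-179.9, -0.1, 142.5]
force: [-0.0, -0.0, -1.3]
opening: 0.0258
```

```bash
python3 -m pendant '[[[0,0,-15,0,0,0],[0,0,-30,0,0,0],[0,0,-34,0,0,0],[0,0,-34,0,0,0]]]'
```

```text
clock: 54.9
tool_pos: [0.4493, -0.0336, 0.0546]
orientation: [-180.0, -0.0, 142.5]
force: [-0.1, -0.0, -0.9]
opening: 0.026
```

```bash
python3 -m pendant '[[[0,0.3,-8,0,0,0],[0,0.3,-14,0,0,0],[0,0.3,-20,0,0,0],[0,0.3,-22.5,0,0,0],[0,0.3,-23,0,0,0],[0,0.3,-23,0,0,0]]]'
```

```text
clock: 55.65
tool_pos: [0.4492, -0.0333, 0.0316]
orientation: [180.0, 0.0, 142.5]
force: [0.6, 0.5, -1.6]
opening: 0.0256
```

```bash
python3 -m pendant '[[[0,0,-0.8,0,0,0],[0,0,-0.8,0,0,0]]]'
python3 -m pendant '[[[0,0,0,0,0,0],[0,0,0,0,0,0],[0,0,0,0,0,0],[0,0,0,0,0,0],[0,0,0,0,0,0],[0,0,0,0,0,0]]]' -0.6
python3 -m pendant '[[[0,0,40,0,0,0],[0,0,90,0,0,0],[0,0,140,0,0,0],[0,60,150,0,0,0],[0,110,150,0,0,0],[0,110,150,0,0,0]]]'
python3 - <<'E'
from h import *
for n in('top','side'): snap(n)
t=ld('top');s=ld('side')
f=lambda a,k:cv2.resize(a,None,fx=k,fy=k,interpolation=cv2.INTER_CUBIC)
W=np.zeros((600,800,3),np.uint8)
W[:300,:800]=f(t['pixels'][160:220,195:355,::-1],5)
A=f(t['pixels'][183:235,335:401,::-1],5.7)[:296]; W[300:300+A.shape[0],:A.shape[1]]=A
B=f(s['pixels'][160:250,205:340,::-1],3.1)[:296]; W[300:300+B.shape[0],380:380+B.shape[1]]=B
cv2.imwrite('pics/c14.png',W); print(A.shape,B.shape)
E
```

```text
clock: 55.9
tool_pos: [0.4491, -0.0333, 0.0307]
orientation: [180.0, 0.0, 142.5]
force: [0.0, -0.1, -1.1]
opening: 0.0256
clock: 56.65
tool_pos: [0.4491, -0.0333, 0.0307]
orientation: [180.0, -0.0, 142.5]
force: [0.1, -0.6, 0.1]
opening: 0.0698
clock: 57.4
tool_pos: [0.4492, 0.0792, 0.1809]
orientation: [179.9, 0.0, 142.7]
force: [-0.7, -1.3, 0.1]
opening: 0.0701
(296, 376, 3) (279, 418, 3)
```

View pics/c14.png

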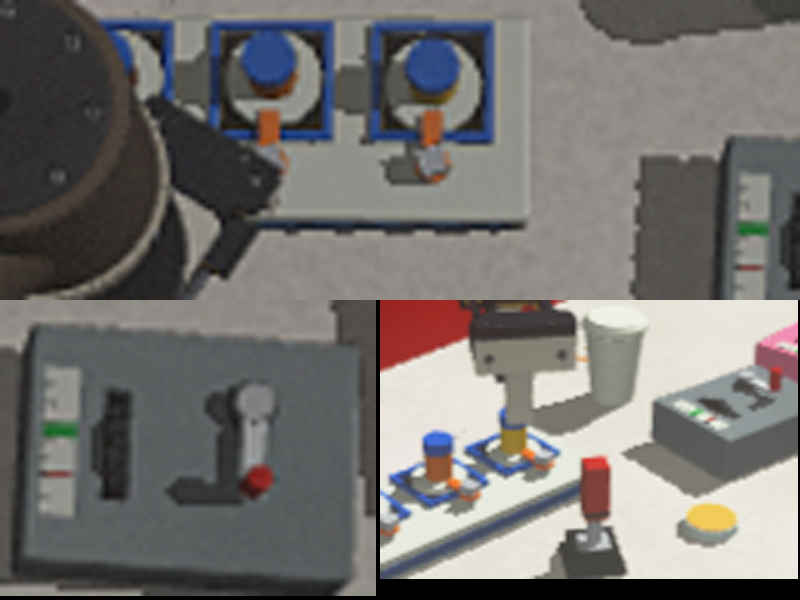

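Tabs 1 and 2 point into their bays (crop (268,125) and (432,125)), the driver stands upright in its holder (595,505), and the pointer at (58,473) is below the band at (60,430). Computing the console pose.

```bash
cat > pt.py <<'E'
from h import *
def pointer(snapit=True):
    t=snap('top') if snapit else ld('top')
    hsv=cv2.cvtColor(t['pixels'],cv2.COLOR_RGB2HSV).astype(int); H,S,V=hsv[...,0],hsv[...,1],hsv[...,2]
    yaw=np.radians(-9.4); ex=np.array([np.cos(yaw),np.sin(yaw)]); 
    rr=np.zeros(H.shape,bool); rr[188:222,338:352]=1
    g=rr&(H>45)&(H<80)&(S>100); r=rr&((H<9)|(H>170))&(S>75)
    out=[]
    for m in(g,r):
        v,u=np.nonzero(m); w=S[m]; c=(np.average(u,weights=w),np.average(v,weights=w)) if len(v) else (np.nan,)*2
        out.append(atz(t,*c,.055)[:2]); print(m.sum(),np.round(c,2),out[-1].round(4))
    print('pointer-band along console x mm',round(float((out[1]-out[0])@ex*1000),1))
if __name__=='__main__': pointer()
E
python3 - <<'E'
from h import *
import pt
pt.pointer(False)
t=ld('top'); g=lambda u,v,z:atz(t,(u+.5)/5.7-.5+335,(v+.5)/5.7-.5+183,z).round(4)
print('wheel',g(118,145,.065),'pin',g(258,179,.093))
C=[g(u,v,.055)[:2] for u,v in((35,25),(360,45),(355,281),(15,273))]; print(C,'mean',np.mean(C,0))
for a,b in((0,1),(3,2),(3,0),(2,1)): d=C[b]-C[a]; print(np.hypot(*d),np.degrees(np.arctan2(d[1],d[0])))
c=np.array([.492,-.346]);y=np.radians(-9.4);R=np.array([[np.cos(y),-np.sin(y)],[np.sin(y),np.cos(y)]])
for nm,p in(('wheel',(0,.04)),('pivot',(.025,-.03)),('pin',(-.02,-.03)),('scale',(0,.07))): print(nm,(c+R@np.array(p)).round(4))
s=ld('side');P=cloud(s);hsv=cv2.cvtColor(s['pixels'],cv2.COLOR_RGB2HSV).astype(int); H,S,V=hsv[...,0],hsv[...,1],hsv[...,2]
m=((H<8)|(H>172))&(S>120)&(np.hypot(P[...,0]-.466,P[...,1]+.372)<.03)&(P[...,2]>.06);v,u=np.nonzero(m);print('pin side',len(u),atz(s,u.mean(),v.mean(),.08),P[m].max(0),P[m].min(0))
E
```

```text
11 [345.15 205.56] [ 0.51   -0.2794]
4 [344.52 213.  ] [ 0.4874 -0.2747]
pointer-band along console x mm -23.1
wheel [ 0.4974 -0.3072  0.065 ] pin [ 0.4668 -0.3718  0.093 ]
[array([ 0.569, -0.273]), array([ 0.5416, -0.444 ]), array([ 0.4153, -0.4232]), array([ 0.4363, -0.2465])] mean [ 0.49055  -0.346675]
0.17318129229221035 -99.10334442493208
0.17794350226968111 -96.77755561343065
0.13532013892987246 -11.293325002162694
0.12800128905600908 -9.351940031115548
wheel [ 0.4985 -0.3065]
pivot [ 0.5118 -0.3797]
pin [ 0.4674 -0.3723]
scale [ 0.5034 -0.2769]
pin side 21 [ 0.46713393 -0.37327672  0.08      ] [ 0.46991014 -0.36511256  0.09158569] [ 0.45966829 -0.37877482  0.06890527]
```

```bash
python3 -m pendant '[[[5,-40,0,0,0,4],[10,-90,0,0,0,8],[15,-140,0,0,0,14],[20,-190,0,0,0,18],[25,-240,0,0,0,24],[30,-290,0,0,0,28],[35,-340,-30,0,0,28],[42,-385,-70,0,0,28],[42,-385,-100,0,0,28],[42,-385,-120,0,0,28]]]' 1
python3 -m pendant '[[[0,0,-5,0,0,0],[0,0,-10,0,0,0],[0,0,-15,0,0,0],[0,0,-15,0,0,0],[0,0,-15,0,0,0]]]'
```

```text
clock: 58.75
tool_pos: [0.4887, -0.31, 0.0583]
orientation: [180.0, -0.2, 170.3]
force: [0.1, 0.1, -0.1]
opening: 0.0005
clock: 59.38
tool_pos: [0.4914, -0.3083, 0.0462]
orientation: [-180.0, 0.0, 170.5]
force: [0.8, -0.0, 0.4]
opening: 0.0006
```

```bash
python3 -m pendant '[[[0,2.5,-5,0,0,0],[0,2.5,-10,0,0,0],[0,2.5,-14,0,0,0],[0,2.5,-14,0,0,0]]]'
python3 -m pendant '[[[0,0,-1,0,0,0],[0,0,-2,0,0,0],[0,0,-2,0,0,0]]]'
python3 -m pendant '[[[0,0,-1,0,0,0],[0,0,-2,0,0,0],[0,0,-2,0,0,0]]]'
```

```text
clock: 59.88
tool_pos: [0.4907, -0.3058, 0.0311]
orientation: [180.0, -0.1, 170.5]
force: [0.3, -0.2, -0.6]
opening: 0.0005
clock: 60.25
tool_pos: [0.4911, -0.3058, 0.0296]
orientation: [180.0, -0.0, 170.5]
force: [-0.3, -0.0, 0.6]
opening: 0.0003
clock: 60.62
tool_pos: [0.491, -0.3058, 0.0276]
orientation: [180.0, -0.0, 170.5]
force: [-0.2, 0.5, 0.2]
opening: 0.0007
```

```bash
for i in 1 2; do python3 -m pendant '[[[0,0,-0.5,0,0,0],[0,0,-1,0,0,0],[0,0,-1,0,0,0]]]'; done
```

```text
clock: 61.0
tool_pos: [0.4912, -0.3059, 0.0269]
orientation: [-180.0, 0.0, 170.5]
force: [0.2, 0.7, 2.7]
opening: 0.0003
clock: 61.38
tool_pos: [0.4916, -0.3061, 0.0265]
orientation: [-180.0, 0.1, 170.5]
force: [-1.5, 1.1, 7.7]
opening: 0.0004
```

```bash
python3 -m pendant '[[[2.8,-0.5,0,0,0,0],[5.5,-0.9,0,0,0,0],[8.3,-1.4,0,0,0,0],[11,-1.8,0,0,0,0],[13.8,-2.3,0,0,0,0],[13.8,-2.3,0,0,0,0]]]'; python3 pt.py
```

```text
clock: 62.12
tool_pos: [0.5063, -0.3086, 0.0267]
orientation: [-180.0, 0.1, 170.5]
force: [0.5, 0.7, 6.6]
opening: 0.0
6 [343.95 205.51] [ 0.5105 -0.2758]
3 [344. 208.] [ 0.5028 -0.275 ]
pointer-band along console x mm -7.7
```

```bash
python3 -m pendant '[[[0,0,5,0,0,0],[-7,1.2,6,0,0,0],[-12,2,6,0,0,0],[-12,2,0.5,0,0,0],[-12,2,0,0,0,0],[-12,2,0,0,0,0]]]'; python3 pt.py
python3 -m pendant '[[[2.5,-0.4,0,0,0,0],[5,-0.8,0,0,0,0],[7.5,-1.2,0,0,0,0],[7.5,-1.2,0,0,0,0]]]'; python3 pt.py
```

```text
clock: 62.92
tool_pos: [0.4938, -0.3065, 0.0267]
orientation: [-180.0, 0.1, 170.5]
force: [-1.7, 1.4, 10.1]
opening: 0.0005
6 [344.   205.48] [ 0.5106 -0.2759]
2 [344.52 207.52] [ 0.5042 -0.2767]
pointer-band along console x mm -6.2
clock: 63.48
tool_pos: [0.5022, -0.308, 0.027]
orientation: [-179.9, 0.2, 170.5]
force: [0.8, 2.0, 10.5]
opening: 0.0003
3 [343.88 206.  ] [ 0.509  -0.2754]
1 [345. 205.] [ 0.5118 -0.2791]
pointer-band along console x mm 3.3
```

```bash
python3 -m pendant '[[[0,0,30,0,0,0],[0,0,80,0,0,0],[0,50,130,0,0,0],[-10,110,150,0,0,0],[-20,170,150,0,0,0],[-30,230,150,0,0,0],[-30,290,150,0,0,0],[-30,320,150,0,0,0]]]'
python3 - <<'E'
from h import *
import pt
pt.pointer()
t=ld('top')
# 1-D profile along console x on scale at console y 70 (several y), subpixel
y=np.radians(-9.4);ex=np.array([np.cos(y),np.sin(y)]);ey=np.array([-ex[1],ex[0]]); c=np.array([.492,-.346])
im=t['pixels'].astype(np.float32); xs=np.arange(-.045,.046,.0015)
prof=[]
for x in xs:
    p=[proj(t,(*(c+ex*x+ey*yy),.055)) for yy in np.arange(.066,.0741,.002)]
    prof.append(np.mean([cv2.getRectSubPix(im,(1,1),tuple(map(float,q)))[0,0] for q in p],0))
prof=np.array(prof); gr=prof[:,1]-prof[:,[0,2]].max(1); rd=prof[:,0]-prof[:,1:].max(1)
for x,a,b in zip(xs,gr,rd): 
    if a>12 or b>8: print((x*1000).round(1),a.round(),b.round())
w=lambda q:np.sum(xs*np.clip(q-8,0,None))/np.sum(np.clip(q-8,0,None))*1000
print('green',w(gr),'red',w(rd))
E
```

```text
clock: 64.53
tool_pos: [0.47, 0.0152, 0.1756]
orientation: [180.0, 0.0, 170.6]
force: [0.8, -0.8, 0.1]
opening: 0.0002
6 [345.33 206.  ] [ 0.5086 -0.2797]
3 [345.63 205.  ] [ 0.5116 -0.281 ]
pointer-band along console x mm 3.2
3.0 15.0 -15.0
4.5 38.0 -38.0
6.0 35.0 -35.0
7.5 -8.0 8.0
9.0 -29.0 29.0
12.0 26.0 -30.0
13.5 13.0 -13.0
green 6.8814022906446235 red 8.973579985055311
```

```bash
cat > sc.py <<'E'
from h import *
y=np.radians(-9.4);ex=np.array([np.cos(y),np.sin(y)]);ey=np.array([-ex[1],ex[0]]); c=np.array([.492,-.346])
for n in('side','top'):
    acc=[]
    for k in range(2):
        s=snap(n); im=s['pixels'].astype(np.float32)
        hsv=cv2.cvtColor(s['pixels'],cv2.COLOR_RGB2HSV).astype(int); H,S,V=hsv[...,0],hsv[...,1],hsv[...,2]
        ctr=np.round(proj(s,(*(c+ey*.07),.055))).astype(int); rr=np.zeros(H.shape,bool); rr[ctr[1]-16:ctr[1]+17,ctr[0]-16:ctr[0]+17]=1
        for nm,m in(('g',rr&(H>40)&(H<85)&(S>60)),('r',rr&((H<12)|(H>168))&(S>60))):
            v,u=np.nonzero(m)
            q=[(atz(s,a,b,.055)[:2]-c) for a,b in zip(u,v)]; q=[(1000*p@ex,1000*p@ey) for p in q if 60<1000*p@ey<80]
            if k==1 and q: q=np.array(q); print(n,nm,len(q),'x mean',q[:,0].mean().round(1),'min/max',q.min(0).round(1),q.max(0).round(1))
E
python3 sc.py
```

```text
side g 1 x mean 3.5 min/max [ 3.5 70.3] [ 3.5 70.3]
side r 2 x mean 7.5 min/max [ 5.6 64.9] [ 9.3 73.2]
top g 11 x mean 7.5 min/max [ 4.9 60.1] [12.1 78.3]
top r 3 x mean 8.7 min/max [ 8.4 63.2] [ 9.  72.2]
```

```bash
python3 -m pendant '[[[0,-50,0,0,0,0],[0,-110,0,0,0,0],[0,-170,0,0,0,0],[0,-230,0,0,0,0],[1,-290,0,0,0,0],[2,-345,0,0,0,0],[2.3,-358,-40,0,0,0],[2.3,-358,-90,0,0,0],[2.3,-358,-100,0,0,0],[2.3,-358,-100,0,0,0]]]'
python3 -m pendant '[[[0,0,0,0,0,0],[0,0,-20,0,0,0],[0,0,-41,0,0,0],[0,0,-41,0,0,0]]]'
```

```text
clock: 66.03
tool_pos: [0.4724, -0.3461, 0.0759]
orientation: [-180.0, -0.1, 170.4]
force: [0.9, -0.7, 1.0]
opening: 0.0006
clock: 66.53
tool_pos: [0.4727, -0.3451, 0.0351]
orientation: [180.0, -0.0, 170.5]
force: [-0.2, -0.4, 0.2]
opening: 0.0003
```

```bash
python3 -m pendant '[[[-2,-8,0,0,0,0],[-6,-15.5,0,0,0,10],[-8.7,-23.7,0,0,0,20],[-10,-32,0,0,0,30],[-9.6,-40.7,0,0,0,40],[-7.8,-49,0,0,0,50],[-4.5,-57,0,0,0,60],[-4.5,-57,0,0,0,60]]]'; python3 -c "
from plant import *;print(get_obs()['moment'],get_obs()['tool_pos'])"
```

```text
clock: 67.53
tool_pos: [0.4686, -0.4029, 0.0359]
orientation: [-179.9, 0.0, -129.6]
force: [-1.1, 4.0, 3.0]
opening: -0.0001
[1.41240999 0.57276955 0.06789906] [ 0.46857393 -0.40285541  0.03593817]
```

```bash
python3 -m pendant '[[[2.5,-4.5,0,0,0,6],[4.5,-7.2,0,0,0,10],[4.5,-7.2,0,0,0,10]]]'
python3 - <<'E'
from h import *
t=snap('top');s=snap('side')
for n in('top','side'):
    S_=ld(n);P=cloud(S_);hsv=cv2.cvtColor(S_['pixels'],cv2.COLOR_RGB2HSV).astype(int); H,S,V=hsv[...,0],hsv[...,1],hsv[...,2]
    m=((H<8)|(H>172))&(S>100)&(np.hypot(P[...,0]-.48,P[...,1]+.41)<.06)&(P[...,2]>.05)&(P[...,2]<.11);v,u=np.nonzero(m)
    if len(u): print(n,len(u),atz(S_,u.mean(),v.mean(),.085))
E
```

```text
clock: 67.9
tool_pos: [0.471, -0.4085, 0.0353]
orientation: [179.8, 0.0, -119.8]
force: [-4.5, 7.4, 6.7]
opening: 0.0007
```

```bash
python3 -m pendant '[[[1.7,-1,0,0,0,0],[1.7,-1,0,0,0,0]]]'
python3 -m pendant '[[[-4.5,6.5,0,0,0,-10],[-8.5,14.5,0,0,0,-20],[-12,24,0,0,0,-30],[-13,34,0,0,0,-40],[-11,45,0,0,0,-50],[-7,56,0,0,0,-60],[-4,70,0,0,0,-70],[-3,78,0,0,0,-70]]]'
python3 -m pendant '[[[0,0,40,0,0,0],[0,0,100,0,0,0],[0,0,150,0,0,0],[0,60,160,0,0,0],[0,120,160,0,0,0],[-10,180,160,0,0,0],[-10,240,160,0,0,0],[0,300,160,0,0,0],[0,300,160,0,0,0]]]'
python3 - <<'E'
from h import *
for n in('top','side'):
    S_=snap(n);P=cloud(S_);hsv=cv2.cvtColor(S_['pixels'],cv2.COLOR_RGB2HSV).astype(int); H,S,V=hsv[...,0],hsv[...,1],hsv[...,2]
    m=((H<8)|(H>172))&(S>100)&(np.hypot(P[...,0]-.475,P[...,1]+.39)<.06)&(P[...,2]>.06)&(P[...,2]<.11);v,u=np.nonzero(m)
    if len(u): print(n,len(u),atz(S_,u.mean(),v.mean(),.085))
t=ld('top');s=ld('side')
f=lambda a,k:cv2.resize(a,None,fx=k,fy=k,interpolation=cv2.INTER_CUBIC)
W=np.zeros((600,800,3),np.uint8)
W[:300,:800]=f(t['pixels'][160:220,195:355,::-1],5)
A=f(t['pixels'][183:235,335:401,::-1],5.7)[:296]; W[300:300+A.shape[0],:A.shape[1]]=A
B=f(s['pixels'][160:260,180:320,::-1],2.95)[:296]; W[300:300+B.shape[0],380:380+B.shape[1]]=B
cv2.imwrite('pics/c15.png',W)
E
python3 sc.py
```

```text
clock: 68.25
tool_pos: [0.4712, -0.4087, 0.0352]
orientation: [179.7, 0.0, -119.8]
force: [-8.8, 9.4, 9.4]
opening: 0.0005
clock: 69.25
tool_pos: [0.472, -0.3324, 0.0355]
orientation: [-180.0, 0.1, 170.4]
force: [0.0, 0.4, 0.1]
opening: 0.0002
clock: 70.38
tool_pos: [0.4722, -0.0292, 0.1955]
orientation: [179.9, 0.1, 170.9]
force: [0.4, -0.3, -0.3]
opening: 0.0004
top 21 [ 0.46734361 -0.37328845  0.085     ]
side 22 [ 0.46062239 -0.36306179  0.085     ]
side g 1 x mean 3.5 min/max [ 3.5 70.3] [ 3.5 70.3]
side r 2 x mean 7.5 min/max [ 5.6 64.9] [ 9.3 73.2]
top g 11 x mean 7.5 min/max [ 4.9 60.1] [12.1 78.3]
top r 4 x mean 8.7 min/max [ 8.4 63.2] [ 9.  72.2]
```

View pics/c15.png

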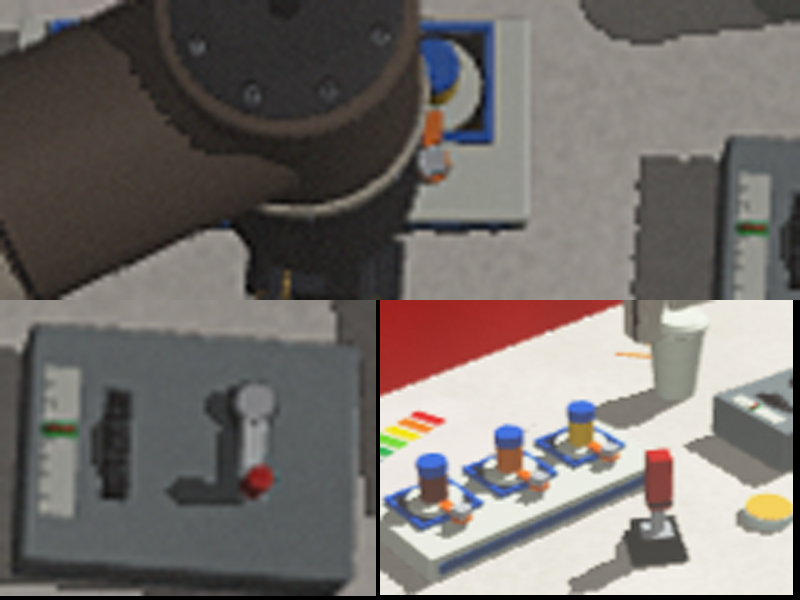

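The final picture shows all three tabs pointing into their bays (side crop (455,512), (535,483) and (605,452)), the driver upright, the pointer central in the green band (58,430), and the lever back at rest (257,480). Handing in.

```bash
python3 -m pendant '[[[0,0,0,0,0,0],[0,0,0,0,0,0]]]'; python3 -c "
from plant import *; close_job()"
```

```text
clock: 70.92
tool_pos: [0.4713, -0.0332, 0.1946]
orientation: [-180.0, -0.0, 170.4]
force: [0.6, -0.1, 1.2]
opening: 0.0002
the job is handed in; nothing more can be done
```

The job is done and handed in at about 71 s on the robot's clock, with no verdict reported.

**What was done, in order**
- **Pots:** the three pots present went into the bays: b (yellow) in bay 1, a (orange) in bay 2 and d (brown) in bay 3. No red pot (c) was on the table.
- **Screws:** the driver slid 9 mm onto each head with under 2 N before turning. Each screw was turned clockwise until the torque rose to 0.4–0.5 N m at its stop.
- **Driver, wheel and lever:** the driver went back in its holder and the wheel was rolled in two strokes. I then swung the lever to its stop: force rose from 4 N to about 13 N with no further travel. I backed off and it sprang back.

**Last checks:** the last picture shows the pots upright with all three tabs over their feet, the driver upright in its holder and the lever pin back within about 2 mm of its rest position. The cup and dish look undisturbed. The tube rack was outside that picture, but nothing went near it after pot d was lifted.

**What disagreed**
- **Height reading:** the reported tool height was about 37 mm below the real fingertips. My first grasp closed above pot b's cap because of this; I measured the offset by depth, allowed for it and later confirmed it by touch on the wheel.
- **Pointer:** the top camera puts the pointer 1–2 mm past the band's middle, well inside the band. Its pixels are about 3 mm and the side view was too coarse to settle it, so I left it.
- **Lever pin:** the side camera put the pin about 1 cm from where the top camera did. I trusted the top view, which agreed with the pin's position at the start.

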